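# Square a glass plate into the corner of a measuring fixture

## Task

Load the tall framed glass plate from the rack into the measuring fixture without dropping it: lean it on the stand's sloping rest, let go and take it again by its sides, lay it flat on the fixture clear of the rails and let go. Then nudge it home with the acrylic block, not with the fingers: first its long edge against the long back rail, then its short edge against the short side rail, each with a light but firm press of about 8 N, held for a moment, and never 30 N even on touching, as the glass chips. Leave the plate flush with both rails, the block standing upright on the cabinet top, and the short plate and the parts round about where they were.

Things in the scene. Friction and masses are not known exactly. Their poses are not given: they have to be found in the camera images.
- stand: Plate stand, fixed: aluminium base 190 x 104 x 8 mm. Origin under its centre, x along the 190, z up. At x = 62 a grey rack block (50 x 92 mm, top 34 mm over the cabinet top) with two slots along x at y = -21 and +21, 9.5 mm wide, floors 14 mm over the cabinet top; a plate stands on edge in each. At x = -58 the sloping rest (see rest_foot), reaching 62 mm up.
- rest_foot (a point): Foot of the sloping rest: middle of the inner corner of slope and ledge, 21 mm over the cabinet top; axes are the stand's. The slope rises at 45 degrees toward +y: up-slope (0, 0.707, 0.707), outward normal (0, -0.707, 0.707). It is 36 mm wide along x and 55 mm long; the ledge stands 6 mm off it. So a leaning plate's top edge and sides stay free to hold.
- plate_mid (a point): Centre of the tall plate to load: glass in an aluminium frame, 60 x 90 x 8 mm, about 0.12 kg. Its x runs along the 60 mm width, y through the thickness, z along the 90 mm length. At the start it stands upright in one of the two rack slots, where only its top edge gives room for a hold (z up, top edge 104 mm over the cabinet top, with a few degrees of play). Both faces are alike.
- short_plate_mid (a point): Centre of the short plate in the other slot: plain aluminium, 60 x 58 x 8 mm, same axes. Leave it in its slot.
- block_mid (a point): Centre of the clear acrylic block, 30 x 30 x 40 mm tall, about 0.05 kg, standing on the cabinet top between stand and fixture: the nudging tool. Its flat sides face its x and y axes; z up.
- fixture: Squaring fixture, fixed: dark steel base 150 (x) x 170 (y) x 14 mm high with two steel rails at right angles, 14 mm wide and 10 mm high over the base top, all ground smooth (friction about 0.25). Origin at the centre of the underside, z up.
- corner (a point): Where the inner rail faces would meet, on the fixture's base top (14 mm over the cabinet top); the rails stop 6 mm short of it. Axes are the fixture's: the back rail's face is the plane x = 0 here, the side rail's is y = 0. The plate belongs at x < 0, y > 0, its long edge along y: seated, its centre is at (-30, 45, 4) mm.
- back_rail: Long rail of the fixture, 118 mm along its y axis, which is the fixture's; origin at the bottom of its inner face, at its end nearest the corner. The plate's 90 mm edge goes against it.
- side_rail: Short rail of the fixture, 74 mm along the fixture's x; origin at the bottom of its inner face, at its end nearest the corner. The plate's 60 mm edge goes against it.
- v_block_mid (a point): Centre of a steel V-block, 33 x 40 x 34 mm: bystander.
- housing_mid (a point): Centre of a turned aluminium flanged sleeve, 46 mm across, 34 mm high: bystander.
- gauge_mid (a point): Centre of a gauge block lying flat, 35 x 20 x 9 mm: bystander.
Things that resemble listed ones, but are neither listed nor needed, are in the scene too. What is shaped like the part that bears block_mid but green is not meant.

How it is judged:
On the way, in this order (a step that is already met when the one before it is completed fails the run):
1. the tall plate leans on the sloping rest, let go by the fingers (distance between plate_mid and rest_foot below 0.06 m and contact force between the fingers and plate below 0.1 N and (angle between plate_mid's own y axis and vertical between 0.6 and 0.97 rad or angle between plate_mid's own y axis and vertical between 2.17 and 2.54 rad)), for 0.2 s.
2. the tall plate lies flat on the fixture's base, let go by the fingers ((angle between plate_mid's own y axis and vertical below 0.06 rad or angle between plate_mid's own y axis and vertical above 3.08 rad) and z of plate_mid in the frame of corner between 0.001 and 0.007 m and contact force between the fingers and plate below 0.1 N), for 0.2 s.
3. the block presses the plate's long edge, parallel, against the back rail with more than 1.5 N (contact force between block and plate above 1.5 N and contact force between plate and back_rail above 1.5 N and angle between the z axis of plate_mid and the y axis of back_rail, either way round below 0.03 rad), for 0.05 s.
4. then the block presses the plate's short edge against the side rail with more than 1.5 N (contact force between block and plate above 1.5 N and contact force between plate and side_rail above 1.5 N), for 0.05 s.
At the end, for the whole second after the job is handed in: The tall plate lies flat on the fixture base, its long edge within 1.8 mm of the back rail and its short edge within 1.8 mm of the side rail, parallel to them within 0.02 rad, at rest and free; the block stands upright on the cabinet top, at rest (all of step 2 and x of plate_mid in the frame of corner above -0.0318 m and y of plate_mid in the frame of corner below 0.0468 m and angle between the z axis of plate_mid and the y axis of back_rail, either way round below 0.02 rad and linear speed of each of plate, block below 0.01 m/s and height (world z) of block_mid between 0.017 and 0.023 m and angle between block_mid's own z axis and vertical below 0.06 rad); the robot touches nothing.
It fails at once if the plate is dropped or slaps down (turns faster than 8 rad/s or moves faster than 1.5 m/s) (angular speed of plate above 8 rad/s or linear speed of plate above 1.5 m/s).
It fails at once if the block presses on the plate, or the plate on a rail, with more than 30 N (contact force between block and plate above 30 N or contact force between plate and back_rail above 30 N or contact force between plate and side_rail above 30 N).
It fails at once if the fingers themselves push the plate against a rail (contact force between the fingers and plate above 0.5 N and (contact force between plate and back_rail above 0.5 N or contact force between plate and side_rail above 0.5 N)).
It fails at once if the short plate or a bystander is moved by more than 2 cm (distance of any of short_plate_mid, v_block_mid, housing_mid, gauge_mid from where it was at the start of the episode above 0.02 m).
It also fails if it takes over 72 s, if anything falls off the work surface, if the arm or the gripper's body presses on something with over 40 N, if the wrist force passes 120 N, or if a joint passes its speed limit or range.

## Robot

A 6-joint arm with a two-finger parallel gripper is mounted at the origin on a cart in front of the work surface, level with it; the furniture and walls round the work are solid. World frame = base frame: x ahead of the robot, y to its left, z up, the work surface at z = 0. Lengths are in m, angles in rad, forces in N, time in s.
With the tool pointing down it reaches from about 0.25 to 0.85 m from the base axis. Payload 12.5 kg.
Tool frame: the origin (TCP) lies between the finger pads; the fingertips stand 25 mm ahead of it and the grasp point (between the pads) lies 6 mm ahead of it; x points along the fingers, y is the direction in which the jaws open and shut, and the axes are right-handed (so a half turn about x gives the same grasp; the last joint's range is limited). The gripper opens to 93 mm and grips with 3 to 60 N. Pads are 15 mm wide; open, the fingers measure 128 mm over their backs; the gripper's body (75 mm by 188 mm) begins 65 mm behind the grasp point.
Start: joints at [1.215, 0.351, 1.652, -0, 1.139, -0.085], TCP at [0.147, 0.53, 0.244] pointing down, gripper open.
Joint ranges: [-2.75, 2.75], [-0.79, 2.1], [0.01, 2.65], [-1.57, 4.71], [0.07, 3.14], [-2.87, 2.87]. Speed limits (rad/s): [2.22, 2.22, 2.79, 3.14, 3.14, 3.14].

## Interface

Orientations are given as a unit quaternion [w, x, y, z].
In Python, from bench import robot gives the robot as it stands. The module is installed in compiled form; this text tells all that it offers.
- The arm moves only by the tool servo_tool, never from a script. Its argument "steps" is a list of rows, each an object of numbers: "grip": the finger opening in mm, from 0 to 93; "x", "y", "z": the shift along the tool's x, y, z in mm; "spin": the turn about the tool's x in degrees. In form: [{"grip": .., "x": .., "y": .., "z": .., "spin": ..}, ...]. A call has 1 to 12 rows; each row is the pose to reach, as a shift and turn from the pose measured when the call began, along the tool's axes at that moment; what a row does not reach only later rows make up. A row lasts 1/12 s, in which the tool goes at most 41.7 mm and 7.16 degrees, less where a joint would pass 70% of its speed; a pose out of reach is approached as far as the arm can. A call with a gripper value outside its range is refused whole. The fingers move at their own pace and stop on an object; "grip_force" is the grip in N (left out, the last holds). Time passes only in rows, so rows that repeat a pose let the fingers close. It gives the time, the measured TCP pose, the force and the opening at its end, in the units of the state.
- robot.read_state(): the state, without advancing time (a new reading comes with each control period).
- robot.capture(name): name is "scene" or "top" or "wrist"; returns (picture, depth): 480x640x3 uint8, red, green, blue; 480x640 float32, m along the optical axis (not along the pixel's ray), 0 where there is no reading.
- robot.camera_model(name): a dict with "mtx" (3x3 intrinsics, pixels), "rvec" (rotation vector, rad) and "tvec" (3), from world to camera coordinates, as OpenCV has them; the wrist camera has in their place "T_tool_cam" (4x4, takes a point from camera to tool coordinates, whose origin is the TCP and whose axes are the tool frame's). Camera axes: x right, y down, z forward; pixel columns grow to the right and rows downward; lengths in m; the calibration is good to about 2 mm. A picture is of the moment at which its call begins: read the wrist's pose just before it. camera_model takes no time and is no camera call.
- robot.close_job(): hands the job in, once; it reports no verdict.
The state is a dict: "clock": time; "q": joint angles; "joint_velocities": joint speeds; "joint_efforts": joint torques, N m; "ee_pos": TCP position; "eef_rot": TCP orientation; "wrist_force": force on the tool from outside, world axes, zero at the start; "ft_torque": the same for the moment, N m; "gripper_width": finger opening in m.
Only numpy, scipy, OpenCV 4.12 (cv2) and the standard library are available. Lean on these libraries where they do the work, as an engineer would, in place of code of your own. Each camera call takes 0.05 s, during which the arm holds its last target.

## Working session

There is one attempt and no reset: what is moved stays moved. The work goes in short steps, Python scripts to look and compute and a tool call to move; the robot and the scene stay as the last step left them, time stands still between calls to the robot, and variables do not carry over. Pictures are saved under pics/ and viewed, and the job is handed in when it is done.

Besides the shell and the picture viewer there is one more tool, called after ">>>" by a JSON object that holds its "op" and its "data", one argument or row to a line. servo_tool: Moves the arm, as the interface text tells. Its arguments: {"type":"object","properties":{"steps":{"type":"array","items":{"type":"object","properties":{"grip":{"type":"number"},"x":{"type":"number"},"y":{"type":"number"},"z":{"type":"number"},"spin":{"type":"number"}}}},"grip_force":{"type":"number"}},"required":["steps"]}

```bash
mkdir -p pics; ls; python3 - <<'E'
from bench import robot
import cv2,numpy as np
s=robot.read_state();print(s)
for n in("scene","top"):
    m=robot.camera_model(n);print(n,m)
    p,d=robot.capture(n);cv2.imwrite(f"pics/{n}0.png",p[:,:,::-1]);np.savez(f"pics/{n}0.npz",p=p,d=d)
print(robot.camera_model("wrist"))
E
```

```text
pics
{'clock': 0.0, 'q': array([ 1.21539946e+00,  3.51244638e-01,  1.65242636e+00,  3.27465977e-05,
        1.13907979e+00, -8.45566542e-02]), 'joint_velocities': array([-7.33353812e-04, -3.53218384e-04,  6.31298950e-04,  5.12207561e-05,
       -3.44884402e-04,  7.62710510e-04]), 'joint_efforts': array([-1.85878285e-03, -4.97315633e+01, -2.85257810e+01,  6.98617660e-02,
        2.55912443e-02, -1.13986980e-04]), 'ee_pos': array([0.14698384, 0.52967239, 0.24309594]), 'eef_rot': array([ 0.70053263,  0.09507156,  0.70073184, -0.09586616]), 'wrist_force': array([ 0.43830792, -1.00193178, -0.38731862]), 'ft_torque': array([ 0.02036575,  0.00850666, -0.0041231 ]), 'gripper_width': 0.09280907259202345}
scene {'mtx': array([[549.31598744,   0.        , 330.60855352],
       [  0.        , 549.31598744, 237.74882817],
       [  0.        ,   0.        ,   1.        ]]), 'rvec': array([ 2.38179893, -0.50396157,  0.20347426]), 'tvec': array([-0.50982913,  0.20276176,  0.96794682])}
top {'mtx': array([[504.49132581,   0.        , 316.58906072],
       [  0.        , 504.49132581, 232.13961716],
       [  0.        ,   0.        ,   1.        ]]), 'rvec': array([ 2.12059374, -2.15241183,  0.14563002]), 'tvec': array([-0.02137758,  0.56054457,  0.98711811])}
{'mtx': array([[388.47505908,   0.        , 312.50506395],
       [  0.        , 388.47505908, 236.93697189],
       [  0.        ,   0.        ,   1.        ]]), 'T_tool_cam': array([[ 6.33692497e-05, -2.74232086e-01,  9.61663537e-01,
        -1.41442372e-01],
       [ 9.99999366e-01, -1.06390222e-03, -3.69282312e-04,
         5.75521927e-04],
       [ 1.12438503e-03,  9.61662951e-01,  2.74231845e-01,
        -7.60161721e-02],
       [ 0.00000000e+00,  0.00000000e+00,  0.00000000e+00,
         1.00000000e+00]])}
```

View pics/scene0.png

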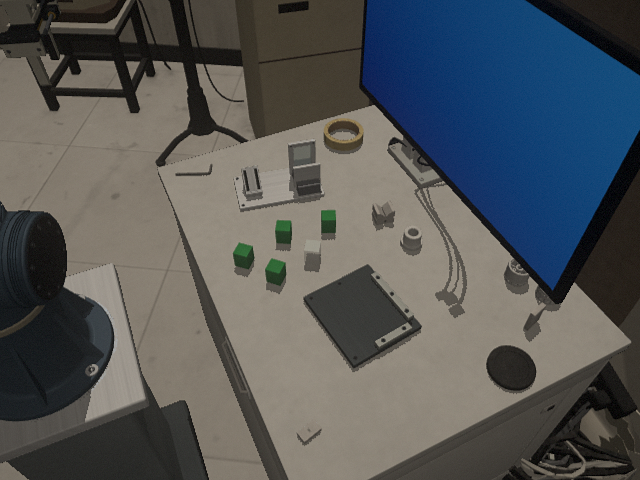

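View pics/top0.png

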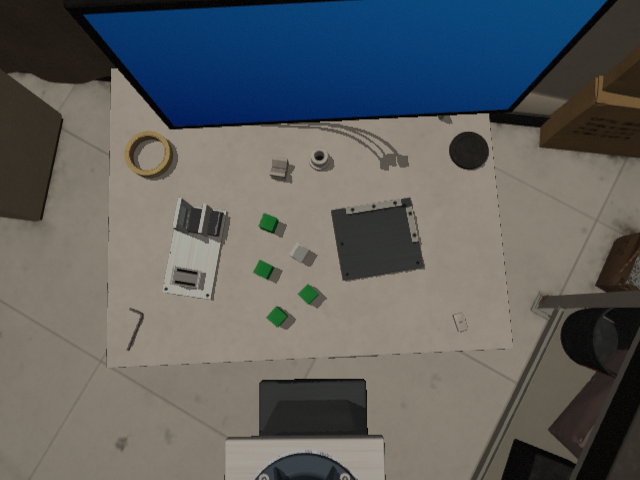

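```bash
cat > h.py <<'E'
import numpy as np,cv2
from bench import robot
from scipy.spatial.transform import Rotation as R
def cam(n,st=None):
    m=robot.camera_model(n);K=m["mtx"]
    if n=="wrist":
        q=st["eef_rot"];T=np.eye(4);T[:3,:3]=R.from_quat([q[1],q[2],q[3],q[0]]).as_matrix();T[:3,3]=st["ee_pos"]
        return K,T@m["T_tool_cam"]
    T=np.eye(4);T[:3,:3]=cv2.Rodrigues(m["rvec"])[0];T[:3,3]=m["tvec"]
    return K,np.linalg.inv(T)
def onz(c,u,v,z):
    K,T=c;r=T[:3,:3]@np.linalg.inv(K)@[u,v,1];o=T[:3,3];return o+r*(z-o[2])/r[2]
def bydepth(c,u,v,d):
    K,T=c;r=T[:3,:3]@np.linalg.inv(K)@[u,v,1];return T[:3,3]+r*d
def proj(c,P):
    K,T=c;p=(np.linalg.inv(T)@np.append(P,1))[:3];p=K@p;return p[:2]/p[2]
def cloud(c,d):
    K,T=c;v,u=np.mgrid[:480,:640];r=np.stack([u,v,np.ones_like(u)],-1)@np.linalg.inv(K).T
    return (r*d[...,None])@T[:3,:3].T+T[:3,3]
def crop(p,u0,v0,u1,v1,k,name):
    q=cv2.resize(p[v0:v1,u0:u1],None,fx=k,fy=k,interpolation=cv2.INTER_CUBIC)[:,:,::-1].copy()
    for u in range((u0+9)//10*10,u1,10):
        cv2.line(q,((u-u0)*k,0),((u-u0)*k,6 if u%50 else 14),(0,0,255),1)
        if u%20==0: cv2.putText(q,str(u),((u-u0)*k,24),0,.35,(0,0,255),1)
    for v in range((v0+9)//10*10,v1,10):
        cv2.line(q,(0,(v-v0)*k),(6,(v-v0)*k),(0,0,255),1)
        if v%20==0: cv2.putText(q,str(v),(8,(v-v0)*k+4),0,.35,(0,0,255),1)
    cv2.imwrite(name,q)
def snap(n,name):
    st=robot.read_state();p,d=robot.capture(n);cv2.imwrite(f"pics/{name}.png",p[:,:,::-1])
    q=dict(ee_pos=st["ee_pos"],eef_rot=st["eef_rot"]);np.savez(f"pics/{name}.npz",p=p,d=d,**q);return p,d,cam(n,st)
def load(n,name):
    z=np.load(f"pics/{name}.npz");return z["p"],z["d"],cam(n,z)
E
python3 - <<'E'
from h import *
t=np.load("pics/top0.npz");c=cam("top");s=np.load("pics/scene0.npz");cs=cam("scene")
print(proj(c,[.147,.53,.24]),proj(cs,[.147,.53,.24]))
crop(t["p"],155,185,255,310,6,"pics/t_stand.png")
crop(t["p"],320,185,440,290,6,"pics/t_fix.png")
crop(s["p"],220,120,345,220,6,"pics/s_stand.png")
for u,v in[(300,253),(269,223),(320,159),(280,169)]:
    print(u,v,onz(c,u,v,.04),bydepth(c,u,v,t["d"][v,u]))
E
```

```text
[-44.16669977 483.24406892] [47.42701315 62.30118984]
300 253 [0.51814003 0.00460957 0.04      ] [0.51827984 0.00466924 0.03873126]
269 223 [0.58101974 0.06773434 0.04      ] [0.58067522 0.06751595 0.0420045 ]
320 159 [ 0.7149392  -0.03894557  0.04      ] [ 0.72666317 -0.03877901  0.00133674]
280 169 [0.69490566 0.04480241 0.04      ] [0.69932578 0.04614995 0.02441328]
```

View pics/t_stand.png

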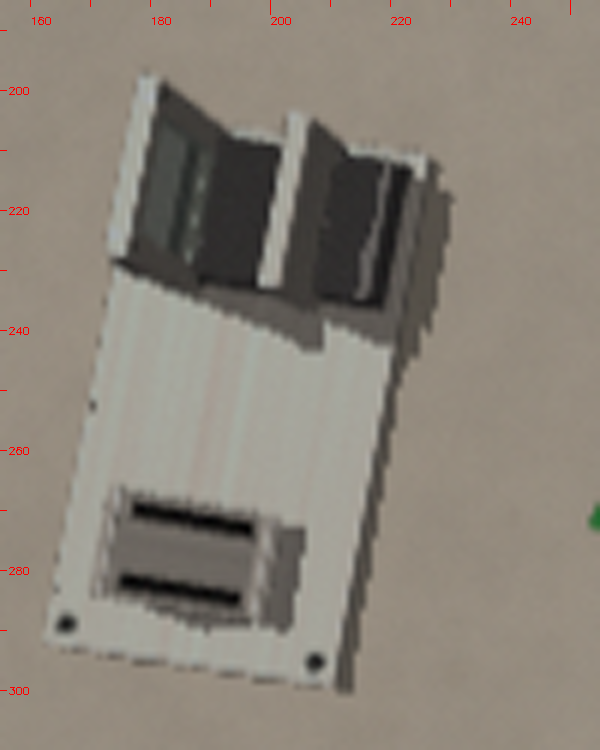

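View pics/t_fix.png

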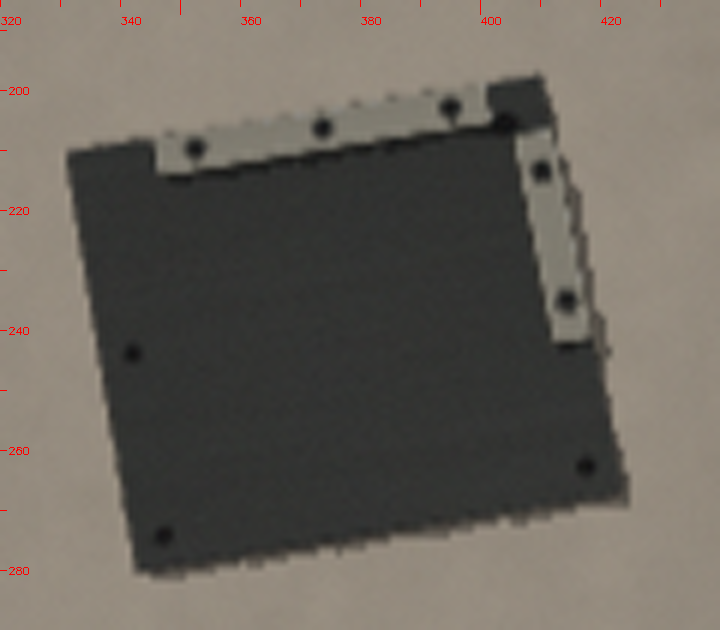

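View pics/s_stand.png

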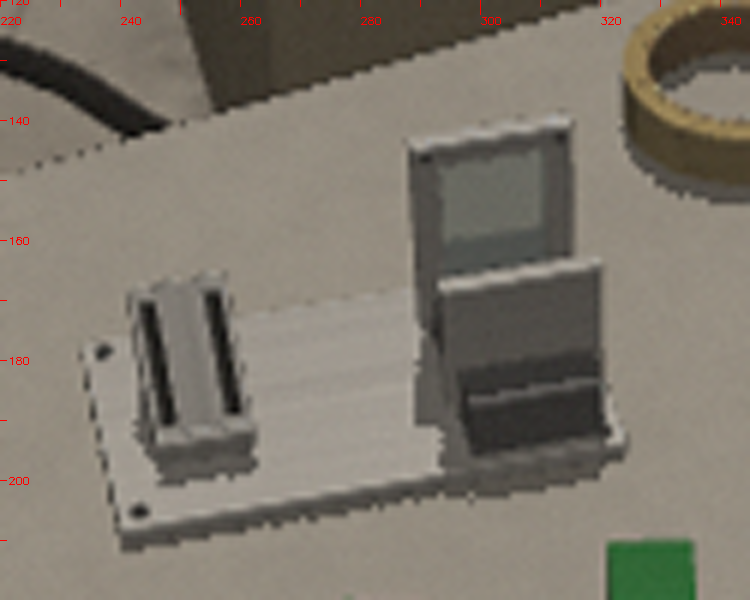

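```bash
cat >> h.py <<'E'
def fit2(L,W):
    # rigid 2D L->W ; returns yaw, t, residuals mm
    L=np.array(L,float);W=np.array(W,float)[:,:2];a=L-L.mean(0);b=W-W.mean(0)
    th=np.arctan2((a[:,0]*b[:,1]-a[:,1]*b[:,0]).sum(),(a*b).sum())
    c,s=np.cos(th),np.sin(th);M=np.array([[c,-s],[s,c]]);t=W.mean(0)-M@L.mean(0)
    return th,t,((L@M.T+t-W)*1000).round(1)
E
python3 - <<'E'
from h import *
p,d,c=load("top","top0") if 0 else (*[np.load("pics/top0.npz")[k] for k in "pd"],cam("top"))
px=[(331,210),(410,197.3),(424,268.5),(342.5,280.5)]
L=[(-.075,.085),(.075,.085),(.075,-.085),(-.075,-.085)]
L=[(.075,.085),(.075,-.085),(-.075,-.085),(-.075,.085)]
th,t,r=fit2(L,[onz(c,u,v,.014) for u,v in px]);print("fixture",th,np.degrees(th),t,r.tolist())
# rail corner
print("corner px world",onz(c,404,206,.014))
px=[(161.5,292),(211,299.5)]
for u,v in px: print(onz(c,u,v,.008))
# rack top corners h=.034
P=cloud(c,d)
# heights over stand crop
sub=P[190:305:4,160:235:5,2];np.set_printoptions(linewidth=250,precision=0,suppress=True);print((sub*1000).round())
E
```

```text
fixture 0.14119785106012792 8.090040942062126 [ 0.54856733 -0.15495658] [[-0.3, 0.1], [-0.9, -0.9], [1.4, 0.6], [-0.2, 0.1]]
corner px world [ 0.61716235 -0.21429419  0.014     ]
[0.44454463 0.29518398 0.008     ]
[0.4276206  0.19157172 0.008     ]
[[   3.    3.    4.    3.    1.   -2.   -1.   -1.    2.    0.   -4.    0.    1.    1.    2.]
 [   1.   -2.    2.   -2.   -1.    6.    2.    0.    2.    0.    3.   -2.   -1.   -0.    2.]
 [  -1.   -1.    1.   -1.  105.    1.   -0.    3.   -1.    1.   -1.   -1.    1.    2.   -1.]
 [  -1.    6.   -3.    3.  106.   77.   -2.   -0.   -2.   -2.    3.    2.    1.   -0.    1.]
 [  -2.    0.   -0.    1.  105.   72.   39.   -1.   -2.   74.    1.    2.    3.    4.    0.]
 [   0.    1.   -4.    1.   98.   62.   32.   36.   36.   72.   36.    8.    6.    1.    1.]
 [   0. 1059.    1.  105.   93.   58.   34.   35.   36.   68.   30.   36.   31.    7.   -3.]
 [  -4.    0.   -4.  104.   85.   51.   34.   34.   72.   65.   37.   34.   24.    5.    0.]
 [   1.   -2.    2.  106.   79.   46.   36.   32.   73.   57.   35.   38.   20.   -5.    2.]
 [  -3.    1. 
[... 1146 characters left out ...]
  27.   24.    6.    9.    3.    2.   -4.    1.]
 [  -1.   12.    9.   57.   50.   43.   30.   25.   22.    9.    7.   -1.    1.    0.   -1.]
 [  -1.    9.   52.   57.   50.   38.   30.   24.   11.    7.    8.   -5.    1.    1.    1.]
 [   1.    8.   11.    8.    8.   40.   28.   22.    9.    8.    8.   -2.   -1.   -4.    2.]
 [  -0.   13.   10.    9.    9.   11.   10.   12.   10.    7.    9.    3.    1.    1.   -1.]
 [   2.   -1.    0.    9.    9.    7.    8.    9.   12.    7.    7.   -1.    2.    0.   -1.]
 [  -5.    1.   -2.    1.   -3.   -0.   -3.   -1.    9.   11.    8.    1.    2.    2.    2.]
 [   1.    2.   -0.   -2.    2.   -1.   -2.    1.   -1.    0.    2.   -3.    1.    2.    3.]]
```

```bash
python3 - <<'E'
from h import *
np.set_printoptions(precision=4,suppress=True)
st=robot.read_state();q=st["eef_rot"];M=R.from_quat([q[1],q[2],q[3],q[0]]).as_matrix();print(M)
z=np.load("pics/top0.npz");c=cam("top");P=cloud(c,z["d"])
s=np.load("pics/scene0.npz");cs=cam("scene");Q=cloud(cs,s["d"])
# monitor nearest points
for X in(P,Q):
    X=X.reshape(-1,3)
    m=(X[:,2]>.12)&(X[:,0]>.55)&(X[:,0]<1.1)&(abs(X[:,1])<.6);Y=X[m]
    if len(Y): 
        print(len(Y),Y.min(0),Y.max(0)); 
        for lo in np.arange(-.5,.5,.1):
            k=Y[(Y[:,1]>lo)&(Y[:,1]<lo+.1)]
            if len(k): print(lo.round(1),k[np.argsort(k[:,0])[len(k)//200]],'zmin',k[np.argsort(k[:,2])[len(k)//200]])
# slope plane
X=P[262:300,168:205].reshape(-1,3);th=np.radians(-9.3);o=np.array([.5298,.2281])
l=np.c_[(X[:,:2]-o)@np.array([[np.cos(th),-np.sin(th)],[np.sin(th),np.cos(th)]]),X[:,2]]
m=(l[:,2]>.022)&(abs(l[:,0]+.058)<.013);A=l[m]
print("slope y-z",np.median(A[:,1]-A[:,2]),np.std(A[:,1]-A[:,2]),m.sum(),"x range all",l[l[:,2]>.025][:,0].min(),l[l[:,2]>.025][:,0].max(), A[:,1].min(),A[:,1].max())
# tall plate top, short top
X=P[190:245,165:235].reshape(-1,3)
l=np.c_[(X[:,:2]-o)@np.array([[np.cos(th),-np.sin(th)],[np.sin(th),np.cos(th)]]),X[:,2]]
for zz in((.098,.11),(.067,.078)):
    m=(l[:,2]>zz[0])&(l[:,2]<zz[1]);print(m.sum(),l[m].mean(0),l[m].min(0),l[m].max(0))
E
```

```text
[[-0.0003  0.2674  0.9636]
 [-0.0009  0.9636 -0.2674]
 [-1.     -0.0009 -0.0001]]
54538 [ 0.7169 -0.3742  0.2154] [0.7405 0.2245 0.5842]
-0.4 [ 0.7348 -0.3174  0.3705] zmin [ 0.7366 -0.3107  0.2234]
-0.3 [ 0.7315 -0.2125  0.3427] zmin [ 0.7333 -0.2106  0.223 ]
-0.2 [ 0.7281 -0.1115  0.5579] zmin [ 0.7309 -0.1465  0.2231]
-0.1 [ 0.7247 -0.006   0.2891] zmin [ 0.7269 -0.0511  0.2245]
-0.0 [0.7213 0.0916 0.526 ] zmin [0.7237 0.0357 0.2229]
0.1 [0.7181 0.1796 0.2637] zmin [0.7191 0.1921 0.224 ]
0.2 [0.7174 0.2049 0.4902] zmin [0.7181 0.215  0.2231]
56678 [ 0.716  -0.3769  0.12  ] [1.0999 0.2238 0.5824]
-0.4 [ 0.7352 -0.3053  0.5373] zmin [ 0.7398 -0.3656  0.2218]
-0.3 [ 0.7319 -0.2187  0.2884] zmin [ 1.0982 -0.2038  0.1342]
-0.2 [ 0.7282 -0.1457  0.4637] zmin [ 1.0954 -0.1889  0.1379]
-0.1 [ 0.7246 -0.0025  0.3765] zmin [ 0.7283 -0.077   0.2214]
-0.0 [0.7211 0.0838 0.4219] zmin [0.7227 0.0968 0.2206]
0.1 [0.7175 0.1911 0.4117] zmin [0.7213 0.166  0.2199]
0.2 [0.7166 0.2093 0.2435] zmin [0.7186 0.2152 0.2207]
slope y-z -0.04086590790985742 0.0036000912248163775 367 x range all -0.07850883246200338 -0.04047109171060325 -0.02672864812038353 0.025253216002350337
153 [0.0606 0.021  0.1036] [0.0311 0.0169 0.0983] [0.0905 0.026  0.1093]
183 [ 0.0609 -0.0105  0.0722] [ 0.0314 -0.0247  0.0672] [0.091  0.0231 0.078 ]
```

>>> {"op": "servo_tool", "data": {
  "steps": [
    {"grip": 93,"y": -13,"z": 42,"spin": 7},
    {"grip": 93,"y": -26,"z": 84,"spin": 14},
    {"grip": 93,"y": -39,"z": 126,"spin": 21},
    {"grip": 93,"y": -52,"z": 168,"spin": 28},
    {"grip": 93,"y": -65,"z": 210,"spin": 35},
    {"grip": 93,"y": -78,"z": 250,"spin": 42},
    {"grip": 93,"y": -91,"z": 292,"spin": 49},
    {"grip": 93,"y": -105,"z": 334,"spin": 56},
    {"grip": 93,"y": -118,"z": 376,"spin": 63},
    {"grip": 93,"y": -131,"z": 418,"spin": 70},
    {"grip": 93,"y": -146,"z": 460,"spin": 77},
    {"grip": 93,"y": -161,"z": 500,"spin": 83.8}
  ],
  "grip_force": 8
}}

```text
$.steps[0]: bad value
```

>>> {"op": "servo_tool", "data": {
  "steps": [
    {"grip": 93,"x": 0,"y": -13,"z": 40,"spin": 7},
    {"grip": 93,"x": 0,"y": -26,"z": 80,"spin": 14},
    {"grip": 93,"x": 0,"y": -39,"z": 120,"spin": 21},
    {"grip": 93,"x": 0,"y": -52,"z": 160,"spin": 28},
    {"grip": 93,"x": 0,"y": -65,"z": 200,"spin": 35},
    {"grip": 93,"x": 0,"y": -78,"z": 240,"spin": 42},
    {"grip": 93,"x": 0,"y": -91,"z": 280,"spin": 49},
    {"grip": 93,"x": 0,"y": -104,"z": 320,"spin": 56},
    {"grip": 93,"x": 0,"y": -117,"z": 360,"spin": 63},
    {"grip": 93,"x": 0,"y": -130,"z": 400,"spin": 70},
    {"grip": 93,"x": 0,"y": -145,"z": 440,"spin": 77},
    {"grip": 93,"x": 0,"y": -158,"z": 480,"spin": 83.8}
  ],
  "grip_force": 8
}}

```text
clock: 1.1
ee_pos: [0.564, 0.2504, 0.243]
eef_rot: [-0.456, -0.54, -0.456, 0.541]
wrist_force: [0.1, 0.9, -0.1]
gripper_width: 0.0931
```

```bash
cat >> h.py <<'E'
def to(W,yawdeg=None):
    st=robot.read_state();q=st["eef_rot"];M=R.from_quat([q[1],q[2],q[3],q[0]]).as_matrix()
    d=M.T@(np.array(W)-st["ee_pos"])*1000;yaw=np.degrees(np.arctan2(M[1,1],M[0,1]))
    print("clk",round(st["clock"],2),"pos",st["ee_pos"].round(4),"yaw",yaw.round(2),"F",st["wrist_force"].round(1),"w",round(st["gripper_width"]*1000,1),"-> xyz",d.round(1),"spin",None if yawdeg is None else round((yaw-yawdeg+90)%180-90,1))
O=np.array([.5283,.2283]);ST=np.radians(-9.3)
def S(x,y,z):
    c,s=np.cos(ST),np.sin(ST);return np.array([O[0]+c*x-s*y,O[1]+s*x+c*y,z])
E
python3 - <<'E'
from h import *
p,d,c=snap("wrist","w1");to(S(.062,.021,.2),-9.3)
E
```

```text
clk 1.15 pos [0.569  0.2464 0.2428] yaw -10.37 F [-0.5 -6.1 -2. ] w 93.2 -> xyz [42.8 24.8  2.9] spin -1.1
```

View pics/w1.png

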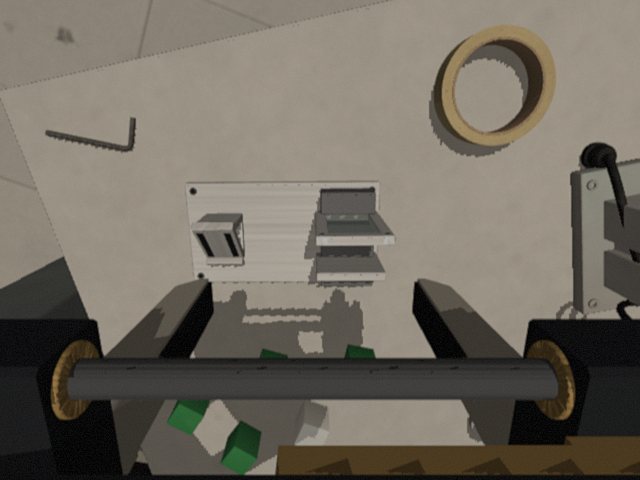

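>>> {"op": "servo_tool", "data": {
  "steps": [
    {"grip": 93,"x": 10,"y": 8,"z": 1,"spin": -1},
    {"grip": 93,"x": 25,"y": 17,"z": 2,"spin": -1},
    {"grip": 93,"x": 43,"y": 25,"z": 3,"spin": -1},
    {"grip": 93,"x": 43,"y": 25,"z": 3,"spin": -1},
    {"grip": 93,"x": 43,"y": 25,"z": 3,"spin": -1}
  ],
  "grip_force": 8
}}

```text
clock: 1.57
ee_pos: [0.5926, 0.2387, 0.199]
eef_rot: [-0.458, -0.538, -0.457, 0.54]
wrist_force: [0.6, -1.2, 0.5]
gripper_width: 0.093
```

```bash
python3 - <<'E'
from h import *
p,d,c=snap("wrist","w2");to(S(.062,.021,.2),-9.3)
crop(p,180,130,460,330,2,"pics/w2c.png")
P=cloud(c,d).reshape(-1,3)
X=P[(P[:,0]>.4)&(P[:,0]<.7)&(P[:,1]>.12)&(P[:,1]<.36)]
c_,s_=np.cos(ST),np.sin(ST);l=np.c_[(X[:,:2]-O)@np.array([[c_,-s_],[s_,c_]]),X[:,2]]
for zz in((.099,.110),(.068,.077),(.05,.064)):
    m=(l[:,2]>zz[0])&(l[:,2]<zz[1])&(abs(l[:,0])<.1);k=l[m];print(zz,m.sum(),k.mean(0).round(4),np.percentile(k,3,0).round(4),np.percentile(k,97,0).round(4))
E
```

```text
clk 1.62 pos [0.5928 0.2391 0.2001] yaw -9.36 F [-0.2  0.2 -0.2] w 92.8 -> xyz [0.1 0.1 0. ] spin -0.1
(0.099, 0.11) 1249 [0.0638 0.0224 0.1038] [0.0356 0.0183 0.1001] [0.0917 0.0257 0.1054]
(0.068, 0.077) 1158 [ 0.0641 -0.0087  0.072 ] [ 0.0361 -0.0232  0.0687] [0.092  0.0256 0.0756]
(0.05, 0.064) 1762 [0.0055 0.0094 0.0568] [-0.0707 -0.0167  0.0506] [0.0901 0.0256 0.0634]
```

View pics/w2c.png

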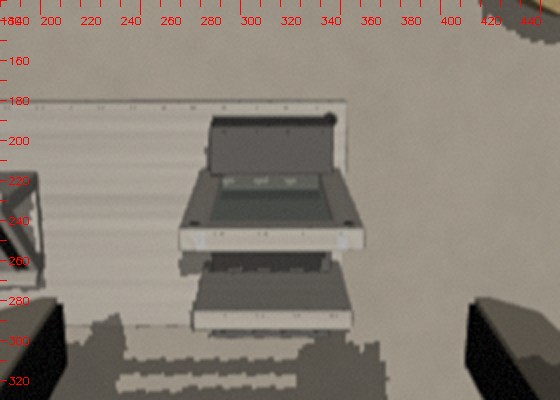

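>>> {"op": "servo_tool", "data": {
  "steps": [
    {"grip": 93,"x": 25,"y": 1,"z": -0.5,"spin": 0},
    {"grip": 93,"x": 50,"y": 1,"z": -0.5,"spin": 0},
    {"grip": 93,"x": 75,"y": 1,"z": -0.5,"spin": 0},
    {"grip": 93,"x": 87,"y": 1,"z": -0.5,"spin": 0},
    {"grip": 93,"x": 87,"y": 1,"z": -0.5,"spin": 0},
    {"grip": 75,"x": 87,"y": 1,"z": -0.5,"spin": 0},
    {"grip": 66,"x": 87,"y": 1,"z": -0.5,"spin": 0},
    {"grip": 62,"x": 87,"y": 1,"z": -0.5,"spin": 0},
    {"grip": 58,"x": 87,"y": 1,"z": -0.5,"spin": 0},
    {"grip": 55,"x": 87,"y": 1,"z": -0.5,"spin": 0},
    {"grip": 55,"x": 87,"y": 1,"z": -0.5,"spin": 0},
    {"grip": 55,"x": 87,"y": 1,"z": -0.5,"spin": 0}
  ],
  "grip_force": 12
}}

```text
clock: 2.62
ee_pos: [0.5942, 0.2393, 0.1137]
eef_rot: [0.458, 0.539, 0.457, -0.539]
wrist_force: [-0.5, 0.3, 4.3]
gripper_width: 0.0595
```

```bash
python3 - <<'E'
from h import *
to(S(-.058,.021,.24),-9.3);snap("wrist","w3")
E
```

```text
clk 2.62 pos [0.5942 0.2393 0.1137] yaw -9.36 F [-0.5  0.3  4.3] w 59.5 -> xyz [-126.5 -121.     0.9] spin -0.1
```

View pics/w3.png

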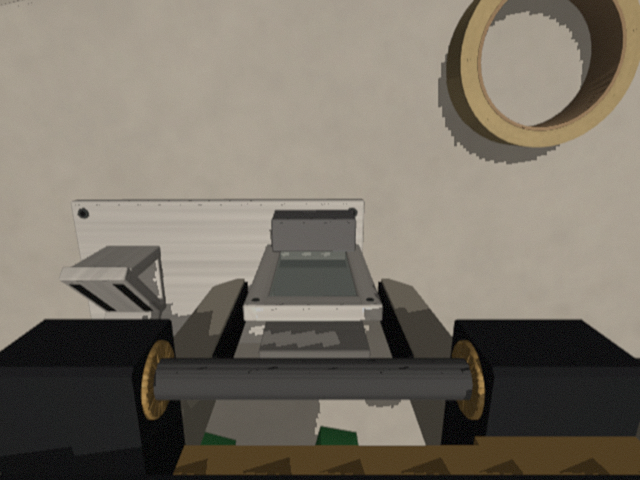

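>>> {"op": "servo_tool", "data": {
  "steps": [
    {"grip": 55,"x": -4,"y": 0,"z": 0,"spin": 0},
    {"grip": 55,"x": -10,"y": 0,"z": 0,"spin": 0},
    {"grip": 55,"x": -20,"y": 0,"z": 0,"spin": 0},
    {"grip": 55,"x": -30,"y": 0,"z": 0,"spin": 0},
    {"grip": 55,"x": -45,"y": 0,"z": 0,"spin": 0},
    {"grip": 55,"x": -60,"y": 0,"z": 0,"spin": 0},
    {"grip": 55,"x": -70,"y": 0,"z": 0,"spin": 0},
    {"grip": 55,"x": -76,"y": 0,"z": 0,"spin": 0},
    {"grip": 55,"x": -76,"y": 0,"z": 0,"spin": 0}
  ],
  "grip_force": 12
}}

```text
clock: 3.42
ee_pos: [0.5946, 0.2396, 0.1914]
eef_rot: [0.459, 0.54, 0.456, -0.538]
wrist_force: [0.7, 0.5, -1.4]
gripper_width: 0.0601
```

```bash
python3 - <<'E'
from h import *
p,d,c=snap("scene","s4");crop(p,180,40,380,220,4,"pics/s4c.png");snap("wrist","w4");to(S(-.058,.021,.19),-9.3)
E
```

```text
clk 3.52 pos [0.5939 0.2394 0.1894] yaw -9.36 F [ 0.5  0.1 -1. ] w 59.6 -> xyz [  -0.8 -121.     0.7] spin -0.1
```

View pics/s4c.png

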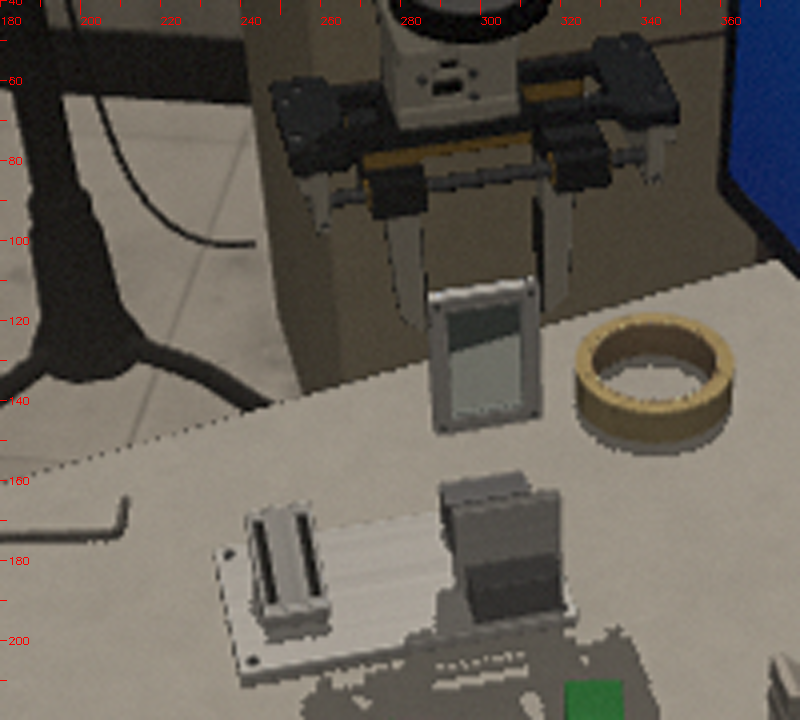

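View pics/w4.png

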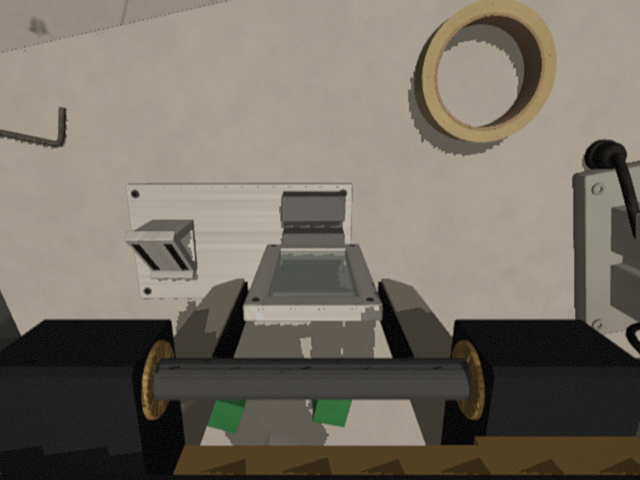

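```bash
python3 - <<'E'
from h import *
c_,s_=np.cos(ST),np.sin(ST)
for n in("w2","w4"):
    p,d,c=load("wrist",n);X=cloud(c,d).reshape(-1,3);l=np.c_[(X[:,:2]-O)@np.array([[c_,-s_],[s_,c_]]),X[:,2]]
    m=(abs(l[:,0]+.058)<.025)&(abs(l[:,1])<.03)&(l[:,2]>.02)&(l[:,2]<.07)
    k=l[m];print(n,m.sum(),"x",np.percentile(k[:,0],[1,50,99]).round(4))
    k=k[(abs(k[:,0]+.058)<.012)];
    r=k[:,1]-k[:,2];h,e=np.histogram(r,np.arange(-.06,0,.002));print(list(zip((e[:-1]*1000).round().astype(int),h)))
    k2=k[abs(r-np.median(r))<.006];A=np.polyfit(k2[:,1],k2[:,2],1);print(A,np.median(r), k[:,2].max())
    # lowest ledge pts
    kk=k[k[:,1]<-.012];print("low",np.percentile(kk,[2,50,98],axis=0).round(4).tolist())
    m=(abs(l[:,0]-.064)<.04)&(l[:,2]>.06)&(l[:,2]<.077)&(l[:,1]<-.01);print("short",np.percentile(l[m],[2,50,98],axis=0).round(4).tolist())
E
```

```text
w2 2745 x [-0.0729 -0.0533 -0.0376]
[(np.int64(-60), np.int64(0)), (np.int64(-58), np.int64(0)), (np.int64(-56), np.int64(0)), (np.int64(-54), np.int64(0)), (np.int64(-52), np.int64(3)), (np.int64(-50), np.int64(77)), (np.int64(-48), np.int64(39)), (np.int64(-46), np.int64(47)), (np.int64(-44), np.int64(57)), (np.int64(-42), np.int64(878)), (np.int64(-40), np.int64(126)), (np.int64(-38), np.int64(49)), (np.int64(-36), np.int64(53)), (np.int64(-34), np.int64(51)), (np.int64(-32), np.int64(44)), (np.int64(-30), np.int64(3)), (np.int64(-28), np.int64(0)), (np.int64(-26), np.int64(0)), (np.int64(-24), np.int64(21)), (np.int64(-22), np.int64(10)), (np.int64(-20), np.int64(28)), (np.int64(-18), np.int64(10)), (np.int64(-16), np.int64(20)), (np.int64(-14), np.int64(21)), (np.int64(-12), np.int64(10)), (np.int64(-10), np.int64(26)), (np.int64(-8), np.int64(5)), (np.int64(-6), np.int64(26)), (np.int64(-4), np.int64(13))]
[0.92236591 0.04079268] -0.040571466956787025 0.060995084852486114
low [[-0.0695, -0.0264, 0.0209], [-0.058, -0.0205, 0.0239], [-0.0465, -0.0121, 0.0287]]
short [[0.0358, -0.
[... 1137 characters left out ...]
28, 0.0284]]Traceback (most recent call last):
  File "<stdin>", line 12, in <module>
    return _quantile_unchecked(
        a, q, axis, out, overwrite_input, method, keepdims, weights)
    return _ureduce(a,
                    func=_quantile_ureduce_func,
    ...<5 lines>...
                    overwrite_input=overwrite_input,
                    method=method)
    r = func(a, **kwargs)
    result = _quantile(arr,
                       quantiles=q,
    ...<2 lines>...
                       out=out,
                       weights=wgt)
    slices_having_nans = np.isnan(arr[-1, ...])
                                  ~~~^^^^^^^^^
IndexError: index -1 is out of bounds for axis 0 with size 0
```

```bash
python3 - <<'E'
from h import *
to(S(-.0565,-.016,.189),-9.3)
for i in range(11):
    f=np.radians(4.5*i);a=i/10;C=np.array([-.012-.008*a,.029-.008*a]);p=C+.08*np.array([np.sin(f),np.cos(f)])+.004*np.array([-np.cos(f),np.sin(f)])
    print(i,"dx(down)",round((.131-.019-p[1])*1000,1),"dz(-y)",round((-.016-p[0])*1000,1))
E
```

```text
clk 3.52 pos [0.5939 0.2394 0.1894] yaw -9.36 F [ 0.5  0.1 -1. ] w 59.6 -> xyz [   0.3 -119.4   37.7] spin -0.1
0 dx(down) 3.0 dz(-y) 0.0
1 dx(down) 3.7 dz(-y) -5.5
2 dx(down) 5.0 dz(-y) -11.0
3 dx(down) 6.7 dz(-y) -16.4
4 dx(down) 8.9 dz(-y) -21.7
5 dx(down) 11.6 dz(-y) -26.9
6 dx(down) 14.7 dz(-y) -32.0
7 dx(down) 18.3 dz(-y) -36.8
8 dx(down) 22.3 dz(-y) -41.4
9 dx(down) 26.8 dz(-y) -45.7
10 dx(down) 31.6 dz(-y) -49.7
```

>>> {"op": "servo_tool", "data": {
  "steps": [
    {"grip": 55,"x": 0,"y": -15,"z": 4,"spin": 0},
    {"grip": 55,"x": 0,"y": -35,"z": 10,"spin": 0},
    {"grip": 55,"x": 0,"y": -55,"z": 16,"spin": 0},
    {"grip": 55,"x": 0,"y": -75,"z": 23,"spin": 0},
    {"grip": 55,"x": 0,"y": -95,"z": 29,"spin": 0},
    {"grip": 55,"x": 0,"y": -110,"z": 35,"spin": 0},
    {"grip": 55,"x": 0,"y": -119.5,"z": 38,"spin": 0},
    {"grip": 55,"x": 0,"y": -119.5,"z": 38,"spin": 0},
    {"grip": 55,"x": 0,"y": -119.5,"z": 38,"spin": 0}
  ],
  "grip_force": 10
}}

```text
clock: 4.27
ee_pos: [0.4701, 0.2215, 0.1892]
eef_rot: [-0.458, -0.539, -0.457, 0.539]
wrist_force: [-0.7, 0.4, -1.6]
gripper_width: 0.0598
```

```bash
python3 - <<'E'
from h import *
p,d,c=snap("scene","s5");crop(p,160,40,360,220,4,"pics/s5c.png")
to(S(-.0565,-.016,.131),-9.3)
E
```

```text
clk 4.32 pos [0.4706 0.2215 0.1892] yaw -9.37 F [-0.4  1.  -1.3] w 59.8 -> xyz [58.2 -0.7 -0.1] spin -0.1
```

View pics/s5c.png

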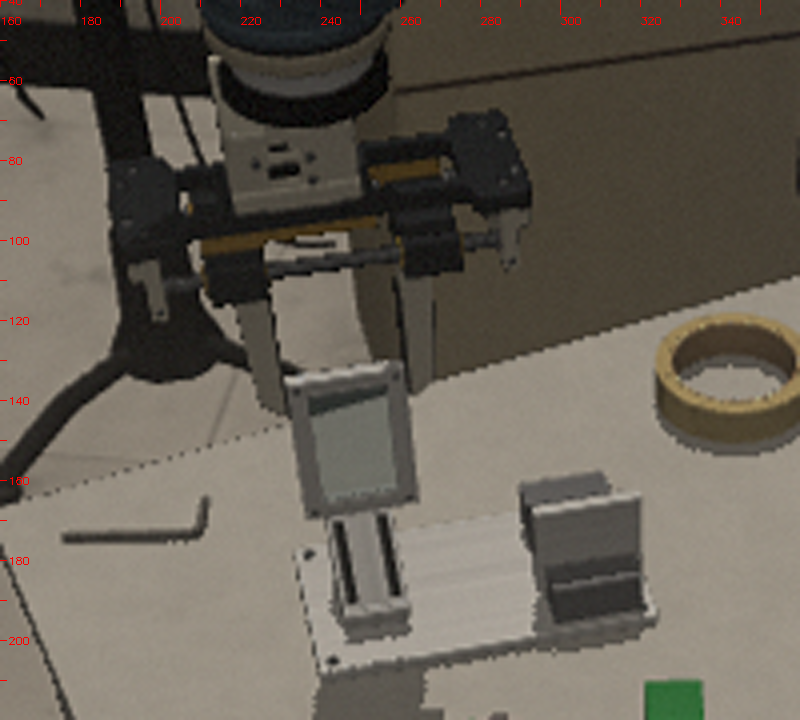

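>>> {"op": "servo_tool", "data": {
  "steps": [
    {"grip": 55,"x": 15,"y": -0.5,"z": 0,"spin": 0},
    {"grip": 55,"x": 30,"y": -0.5,"z": 0,"spin": 0},
    {"grip": 55,"x": 45,"y": -0.5,"z": 0,"spin": 0},
    {"grip": 55,"x": 54,"y": -0.5,"z": 0,"spin": 0},
    {"grip": 55,"x": 57,"y": -0.5,"z": 0,"spin": 0},
    {"grip": 55,"x": 58,"y": -0.5,"z": 0,"spin": 0},
    {"grip": 55,"x": 58,"y": -0.5,"z": 0,"spin": 0}
  ],
  "grip_force": 8
}}

```text
clock: 4.9
ee_pos: [0.4707, 0.2216, 0.1315]
eef_rot: [0.459, 0.539, 0.456, -0.539]
wrist_force: [-0.3, -0.2, -1.2]
gripper_width: 0.0601
```

```bash
python3 - <<'E'
from h import *
p,d,c=snap("scene","s6");crop(p,200,100,340,220,5,"pics/s6c.png")
to(S(-.0565,-.016,.131),-9.3)
E
```

```text
clk 4.95 pos [0.4707 0.2216 0.1318] yaw -9.37 F [-0.2  0.1 -1.8] w 59.9 -> xyz [ 0.8 -0.7  0.1] spin -0.1
```

View pics/s6c.png

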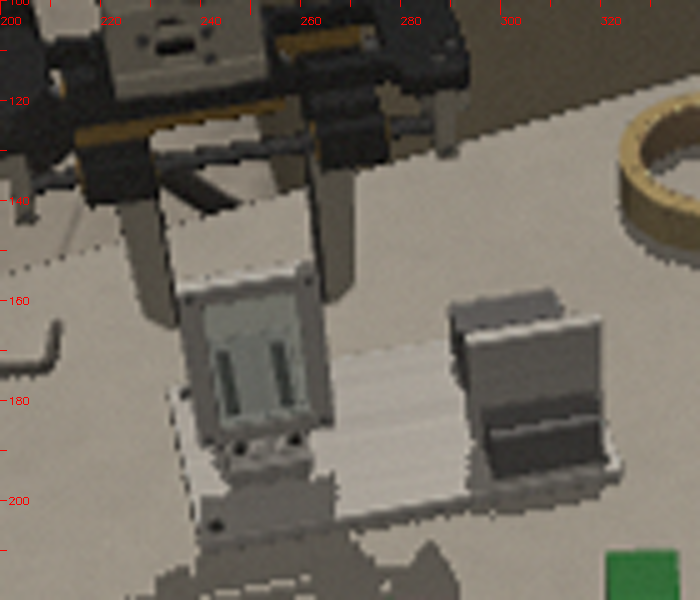

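>>> {"op": "servo_tool", "data": {
  "steps": [
    {"grip": 55,"x": 2,"y": -0.5,"z": 0,"spin": 0},
    {"grip": 55,"x": 4.5,"y": -0.5,"z": 0,"spin": 0},
    {"grip": 55,"x": 5,"y": -0.5,"z": -2.7,"spin": 0},
    {"grip": 55,"x": 5.7,"y": -0.5,"z": -5.5,"spin": 0},
    {"grip": 55,"x": 6.3,"y": -0.5,"z": -8.2,"spin": 0},
    {"grip": 55,"x": 7,"y": -0.5,"z": -11,"spin": 0},
    {"grip": 55,"x": 7.8,"y": -0.5,"z": -13.7,"spin": 0},
    {"grip": 55,"x": 8.7,"y": -0.5,"z": -16.4,"spin": 0},
    {"grip": 55,"x": 9.8,"y": -0.5,"z": -19,"spin": 0},
    {"grip": 55,"x": 10.9,"y": -0.5,"z": -21.7,"spin": 0},
    {"grip": 55,"x": 10.9,"y": -0.5,"z": -21.7,"spin": 0}
  ],
  "grip_force": 6
}}

```text
clock: 5.87
ee_pos: [0.4738, 0.2435, 0.1206]
eef_rot: [0.459, 0.539, 0.457, -0.539]
wrist_force: [-0.3, 0.0, -0.1]
gripper_width: 0.0599
```

```bash
python3 - <<'E'
from h import *
p,d,c=snap("scene","s7");crop(p,200,100,340,220,5,"pics/s7c.png")
to(S(-.0565,-.016,.131),-9.3)
E
```

```text
clk 5.92 pos [0.4737 0.2433 0.1207] yaw -9.35 F [ 0.7 -0.4 -0.6] w 60.0 -> xyz [-10.3  -0.1  22. ] spin -0.1
```

View pics/s7c.png

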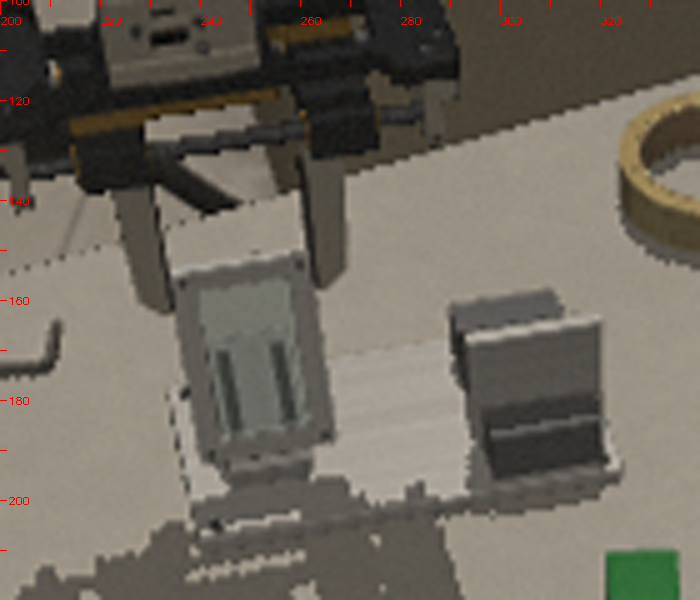

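>>> {"op": "servo_tool", "data": {
  "steps": [
    {"grip": 55,"x": 1.3,"y": 0,"z": -2.6,"spin": 0},
    {"grip": 55,"x": 2.7,"y": 0,"z": -5.2,"spin": 0},
    {"grip": 55,"x": 4.2,"y": 0,"z": -7.7,"spin": 0},
    {"grip": 55,"x": 5.8,"y": 0,"z": -10.3,"spin": 0},
    {"grip": 55,"x": 7.6,"y": 0,"z": -12.7,"spin": 0},
    {"grip": 55,"x": 9.4,"y": 0,"z": -15.1,"spin": 0},
    {"grip": 55,"x": 11.3,"y": 0,"z": -17.4,"spin": 0},
    {"grip": 55,"x": 13.3,"y": 0,"z": -19.7,"spin": 0},
    {"grip": 55,"x": 15.5,"y": 0,"z": -22,"spin": 0},
    {"grip": 55,"x": 17.7,"y": 0,"z": -24,"spin": 0},
    {"grip": 55,"x": 19.8,"y": 0,"z": -26,"spin": 0},
    {"grip": 55,"x": 21.5,"y": 0,"z": -27.5,"spin": 0}
  ],
  "grip_force": 5
}}

```text
clock: 6.92
ee_pos: [0.4784, 0.2707, 0.0989]
eef_rot: [0.459, 0.539, 0.457, -0.539]
wrist_force: [0.9, 2.2, 2.4]
gripper_width: 0.0596
```

```bash
python3 - <<'E'
from h import *
p,d,c=snap("scene","s8");crop(p,200,100,340,220,5,"pics/s8c.png")
p,d,c=snap("wrist","w8");to(S(-.0565,-.016,.131),-9.3)
E
```

```text
clk 7.02 pos [0.4783 0.2707 0.0989] yaw -9.34 F [1.  2.8 2.3] w 60.0 -> xyz [-32.   -0.2  49.8] spin -0.0
```

View pics/s8c.png

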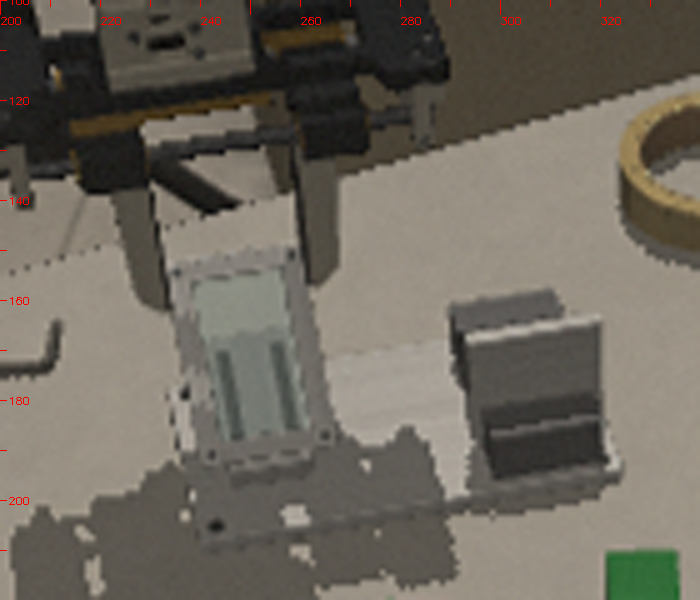

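View pics/w8.png

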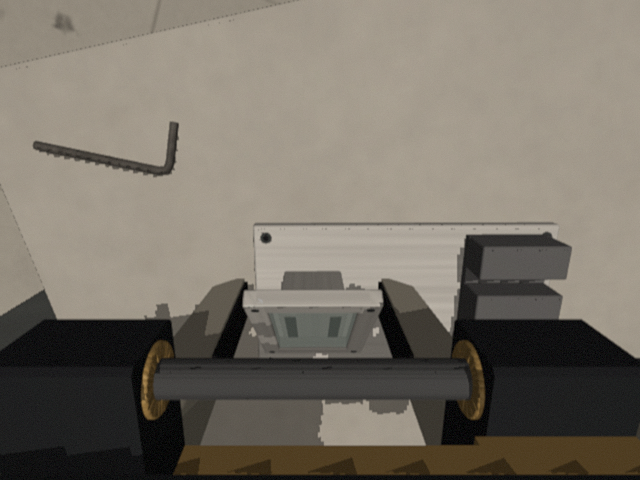

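```bash
cat >> h.py <<'E'
def plane(X):
    X=X[np.isfinite(X).all(1)];
    for _ in range(4):
        m=X.mean(0);n=np.linalg.svd(X-m,full_matrices=False)[2][2];r=(X-m)@n;X=X[abs(r)<max(2*r.std(),.001)]
    return m,n*np.sign(n[2]),r.std(),len(X)
def sloc(X):
    c_,s_=np.cos(ST),np.sin(ST);return np.c_[(X[:,:2]-O)@np.array([[c_,-s_],[s_,c_]]),X[:,2]]
E
python3 - <<'E'
from h import *
p,d,c=load("scene","s8");P=cloud(c,d)
mk=np.zeros((480,640),np.uint8);cv2.fillPoly(mk,[np.array([[236,155],[257,152],[264,186],[243,190]])],1)
l=sloc(P[mk>0]);m,n,s,k=plane(l);print(m,n,s,k,np.degrees(np.arccos(n[2])))
E
```

```text
[-0.05640523  0.00177523  0.06174239] [ 0.99782401 -0.0205543   0.06264798] 0.013892482651155984 805 86.40818325484676
```

>>> {"op": "servo_tool", "data": {
  "steps": [
    {"grip": 62,"x": 0,"y": 0,"z": 0,"spin": 0},
    {"grip": 66,"x": 0,"y": 0,"z": 0,"spin": 0},
    {"grip": 74,"x": 0,"y": 0,"z": 0,"spin": 0},
    {"grip": 80,"x": 0,"y": 0,"z": 0,"spin": 0},
    {"grip": 80,"x": 0,"y": 0,"z": 0,"spin": 0},
    {"grip": 80,"x": 0,"y": 0,"z": 0,"spin": 0},
    {"grip": 80,"x": 0,"y": 0,"z": 0,"spin": 0},
    {"grip": 80,"x": 0,"y": 0,"z": 0,"spin": 0}
  ],
  "grip_force": 10
}}

```text
clock: 7.68
ee_pos: [0.4783, 0.2706, 0.0989]
eef_rot: [0.459, 0.539, 0.457, -0.539]
wrist_force: [0.3, 0.7, 0.2]
gripper_width: 0.08
```

```bash
python3 - <<'E'
from h import *
p,d,c=snap("scene","s9");crop(p,200,100,340,220,5,"pics/s9c.png");P=cloud(c,d)
l=sloc(P[140:200,225:275].reshape(-1,3))
m=(abs(l[:,0]+.0565)<.027)&(l[:,2]>.03)&(l[:,2]<.1)&(abs(l[:,1])<.05)
k=l[m];r=k[:,1]-k[:,2];h,e=np.histogram(r,np.arange(-.08,0.02,.004));print(list(zip((e[:-1]*1000).round().astype(int).tolist(),h.tolist())))
k=k[abs(r-np.median(r))<.008];print(plane(k), np.percentile(k,[1,99],axis=0))
p,d,c=snap("wrist","w9");to(S(-.0565,-.016,.131),-9.3)
E
```

```text
[(-80, 0), (-76, 0), (-72, 0), (-68, 0), (-64, 7), (-60, 80), (-56, 316), (-52, 415), (-48, 161), (-44, 13), (-40, 0), (-36, 0), (-32, 0), (-28, 0), (-24, 0), (-20, 0), (-16, 0), (-12, 0), (-8, 0), (-4, 0), (0, 0), (4, 0), (8, 0), (12, 0)]
(array([-0.05639419,  0.00857797,  0.05970664]), array([-0.00119953, -0.70554132,  0.70866777]), np.float64(0.0019410257777538248), 880) [[-0.08301463 -0.02358933  0.03037273]
 [-0.03000378  0.03837489  0.09059552]]
clk 7.78 pos [0.4783 0.2707 0.0989] yaw -9.34 F [-0.4 -0.3 -0.3] w 80.4 -> xyz [-32.   -0.2  49.8] spin -0.0
```

View pics/s9c.png

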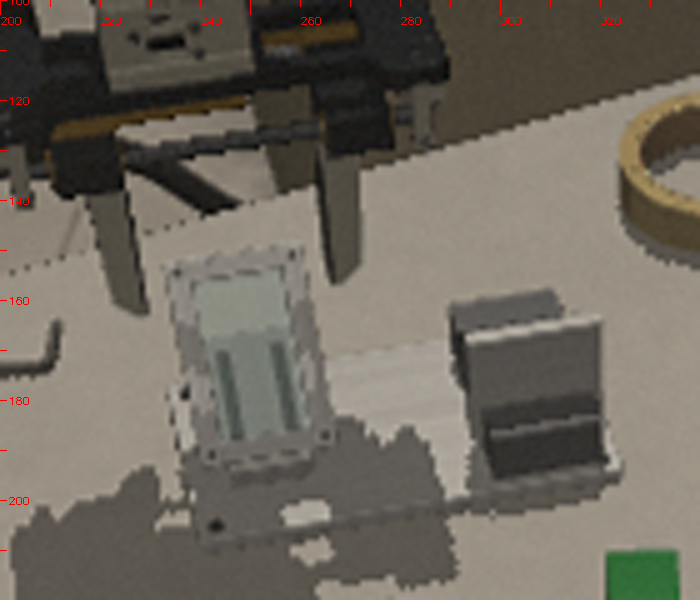

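View pics/w9.png

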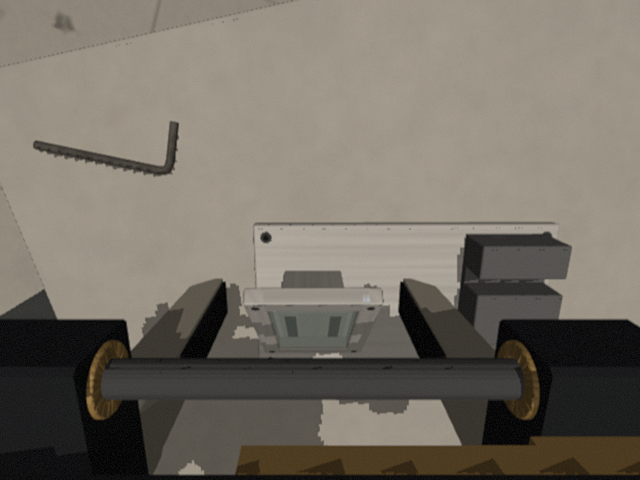

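>>> {"op": "servo_tool", "data": {
  "steps": [
    {"grip": 80,"x": 5,"y": 0,"z": 6,"spin": 0},
    {"grip": 80,"x": 10,"y": 0,"z": 12,"spin": 0},
    {"grip": 80,"x": 15,"y": 0,"z": 18,"spin": 0},
    {"grip": 80,"x": 18.7,"y": 0,"z": 21,"spin": 0},
    {"grip": 80,"x": 18.7,"y": 0,"z": 21,"spin": 0},
    {"grip": 70,"x": 18.7,"y": 0,"z": 21,"spin": 0},
    {"grip": 64,"x": 18.7,"y": 0,"z": 21,"spin": 0},
    {"grip": 61,"x": 18.7,"y": 0,"z": 21,"spin": 0},
    {"grip": 58,"x": 18.7,"y": 0,"z": 21,"spin": 0},
    {"grip": 55,"x": 18.7,"y": 0,"z": 21,"spin": 0},
    {"grip": 55,"x": 18.7,"y": 0,"z": 21,"spin": 0},
    {"grip": 55,"x": 18.7,"y": 0,"z": 21,"spin": 0}
  ],
  "grip_force": 20
}}

```text
clock: 8.78
ee_pos: [0.4751, 0.2501, 0.0804]
eef_rot: [0.459, 0.54, 0.457, -0.539]
wrist_force: [-0.4, 0.9, 1.4]
gripper_width: 0.0597
```

```bash
python3 - <<'E'
from h import *
p,d,c=snap("wrist","w10");to(S(-.0565,.0126,.0802),-9.3)
p,d,c=snap("scene","s10");crop(p,200,100,340,220,5,"pics/s10c.png")
E
```

```text
clk 8.83 pos [0.4751 0.2501 0.0804] yaw -9.34 F [0.9 1.3 1.4] w 59.5 -> xyz [ 0.2 -0.5  0.3] spin -0.0
```

View pics/s10c.png

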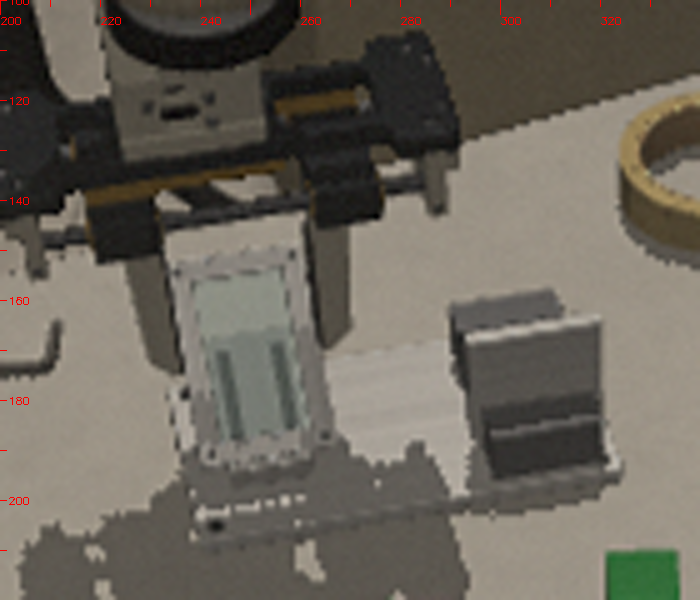

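Lift straight up.

>>> {"op": "servo_tool", "data": {
  "steps": [
    {"grip": 55,"x": -3,"y": 0,"z": 0,"spin": 0},
    {"grip": 55,"x": -7,"y": 0,"z": 0,"spin": 0},
    {"grip": 55,"x": -13,"y": 0,"z": 0,"spin": 0},
    {"grip": 55,"x": -22,"y": 0,"z": 0,"spin": 0},
    {"grip": 55,"x": -35,"y": 0,"z": 0,"spin": 0},
    {"grip": 55,"x": -50,"y": 0,"z": 0,"spin": 0},
    {"grip": 55,"x": -65,"y": 0,"z": 0,"spin": 0},
    {"grip": 55,"x": -80,"y": 0,"z": 0,"spin": 0},
    {"grip": 55,"x": -90,"y": 0,"z": 0,"spin": 0},
    {"grip": 55,"x": -90,"y": 0,"z": 0,"spin": 0}
  ],
  "grip_force": 20
}}

```text
clock: 9.72
ee_pos: [0.4757, 0.2506, 0.1728]
eef_rot: [0.459, 0.541, 0.456, -0.537]
wrist_force: [0.5, -0.2, -1.1]
gripper_width: 0.0598
```

```bash
cat >> h.py <<'E'
FO=np.array([.5486,-.1550]);FT=np.radians(8.09)
def C(x,y,z):  # corner frame mm -> world
    x,y=(x+61)/1000,(y-71)/1000;c,s=np.cos(FT),np.sin(FT);return np.array([FO[0]+c*x-s*y,FO[1]+s*x+c*y,.014+z/1000])
def cloc(X):
    c_,s_=np.cos(FT),np.sin(FT);l=(X[:,:2]-FO)@np.array([[c_,-s_],[s_,c_]])*1000;return np.c_[l[:,0]-61,l[:,1]+71,X[:,2]*1000-14]
E
python3 - <<'E'
from h import *
p,d,c=snap("scene","s11");crop(p,200,50,340,170,5,"pics/s11c.png")
p,d,c=snap("wrist","w11");to(C(-66,70,150),8.1)
E
```

```text
clk 9.82 pos [0.4747 0.2501 0.1705] yaw -9.34 F [-0.  -0.2 -1.5] w 59.6 -> xyz [  7.2 134.1 390.2] spin -17.4
```

View pics/s11c.png

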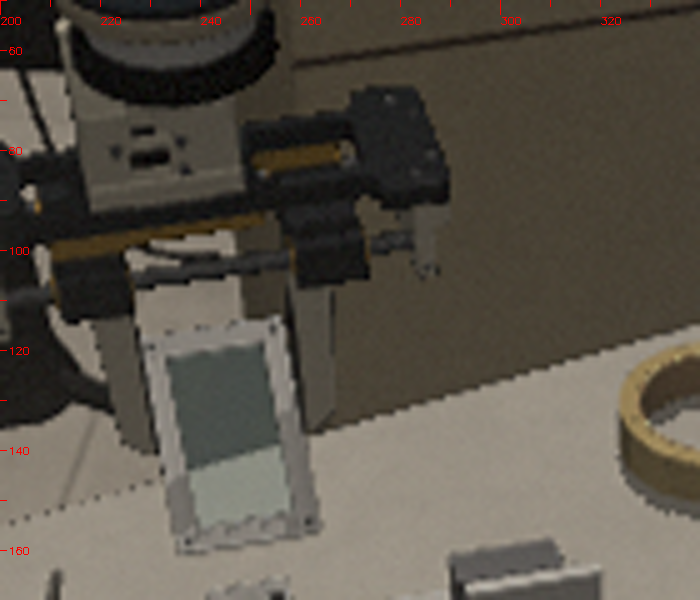

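View pics/w11.png

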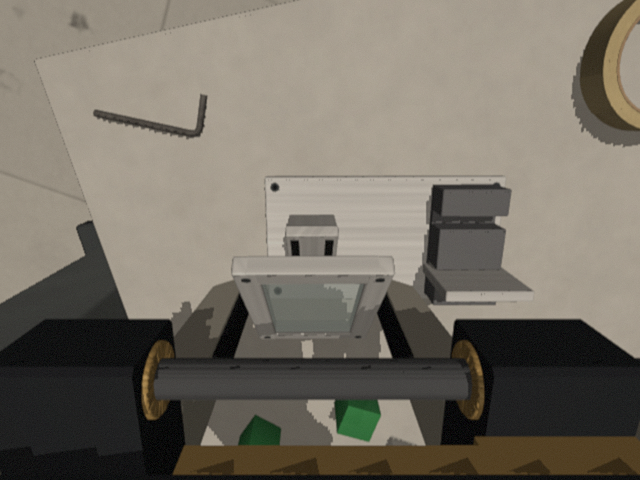

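>>> {"op": "servo_tool", "data": {
  "steps": [
    {"grip": 55,"x": 0,"y": 6,"z": 16,"spin": -1},
    {"grip": 55,"x": 0,"y": 16,"z": 46,"spin": -2.5},
    {"grip": 55,"x": 0,"y": 29,"z": 82,"spin": -4},
    {"grip": 55,"x": 0,"y": 42,"z": 120,"spin": -5.5},
    {"grip": 55,"x": 0,"y": 55,"z": 158,"spin": -7.5},
    {"grip": 55,"x": 0,"y": 68,"z": 196,"spin": -9.5},
    {"grip": 55,"x": 0,"y": 81,"z": 234,"spin": -11.5},
    {"grip": 55,"x": 0,"y": 94,"z": 272,"spin": -13.5},
    {"grip": 55,"x": 0,"y": 107,"z": 310,"spin": -15},
    {"grip": 55,"x": 0,"y": 118,"z": 344,"spin": -16.4},
    {"grip": 55,"x": 0,"y": 127,"z": 370,"spin": -17.4},
    {"grip": 55,"x": 0,"y": 132,"z": 384,"spin": -17.4}
  ],
  "grip_force": 20
}}

```text
clock: 10.82
ee_pos: [0.5424, -0.153, 0.1701]
eef_rot: [0.534, 0.464, 0.533, -0.464]
wrist_force: [-1.1, 0.6, -1.6]
gripper_width: 0.0598
```

>>> {"op": "servo_tool", "data": {
  "steps": [
    {"grip": 55,"x": 0,"y": 0,"z": 0,"spin": 0},
    {"grip": 55,"x": 0,"y": 0,"z": 0,"spin": 0},
    {"grip": 55,"x": 0,"y": 0,"z": 0,"spin": 0}
  ]
}}

```text
clock: 11.07
ee_pos: [0.542, -0.1518, 0.1695]
eef_rot: [0.534, 0.464, 0.533, -0.464]
wrist_force: [-0.5, 0.4, -0.9]
gripper_width: 0.0596
```

```bash
python3 - <<'E'
from h import *
p,d,c=snap("scene","s12");crop(p,280,120,440,380,3,"pics/s12c.png")
p,d,c=snap("wrist","w12");to(C(-66,70,150),8.1)
E
```

```text
clk 11.17 pos [ 0.5422 -0.1516  0.1699] yaw 8.05 F [ 0.3  0.7 -1.7] w 59.8 -> xyz [5.9 0.8 5.3] spin -0.0
```

View pics/s12c.png

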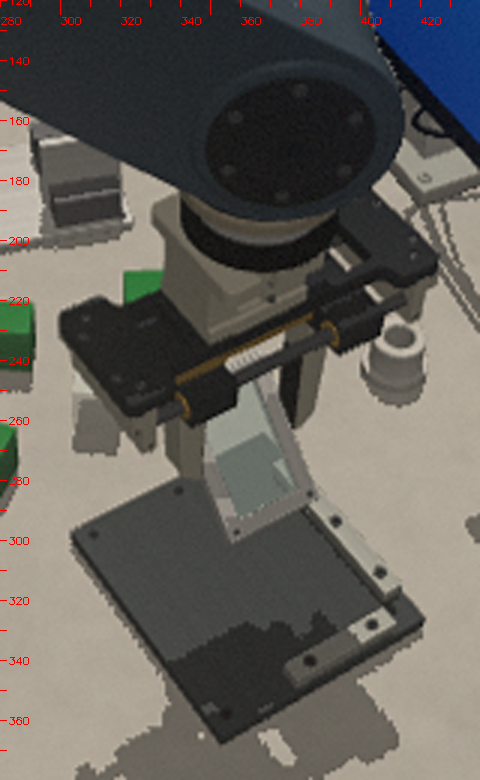

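View pics/w12.png

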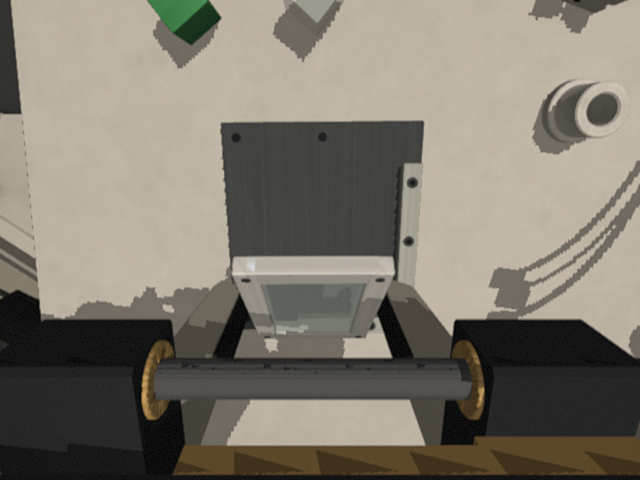

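```bash
python3 - <<'E'
from h import *
p,d,c=load("wrist","w12")
for u,v,z in [(221.5,122,.014),(422.5,121.5,.014),(404,164,.024),(400,250,.024)]: print(cloc(onz(c,u,v,z)[None])[0].round(1))
X=cloud(c,d)
l=cloc(X[250:345,225:400].reshape(-1,3));m=(l[:,2]>60)&(l[:,2]<190)&(l[:,0]>-105)&(l[:,0]<-25);k=l[m];print(np.percentile(k,[1,50,99],axis=0).round(1)); print(plane(k/1000))
st=robot.read_state();print("tcp",cloc(st["ee_pos"][None]))
E
```

```text
[-133.   154.9    0. ]
[ 14.4 155.    0. ]
[  0.4 125.2  10. ]
[ 1.5 59.3 10. ]
[[-100.9   40.   105.1]
 [ -66.8   84.5  152.1]
 [ -32.6  105.7  173.3]]
(array([-0.0666251 ,  0.08056406,  0.14417521]), array([ 0.00165683, -0.69837031,  0.7157347 ]), np.float64(0.0011514615130035382), 10341)
tcp [[-66.80557735  75.29882938 155.94076407]]
```

>>> {"op": "servo_tool", "data": {
  "steps": [
    {"grip": 55,"x": 10,"y": 0,"z": 3,"spin": 0},
    {"grip": 55,"x": 22,"y": 0,"z": 6,"spin": 0},
    {"grip": 55,"x": 36,"y": 0,"z": 9,"spin": 0},
    {"grip": 55,"x": 50,"y": 0,"z": 12,"spin": 0},
    {"grip": 55,"x": 64,"y": 0,"z": 14,"spin": 0},
    {"grip": 55,"x": 75,"y": 0,"z": 15,"spin": 0},
    {"grip": 55,"x": 83,"y": 0,"z": 15,"spin": 0},
    {"grip": 55,"x": 86,"y": 0,"z": 15,"spin": 0},
    {"grip": 55,"x": 90,"y": 0,"z": 15,"spin": 0},
    {"grip": 55,"x": 92,"y": 0,"z": 15,"spin": 0},
    {"grip": 55,"x": 92,"y": 0,"z": 15,"spin": 0}
  ],
  "grip_force": 15
}}

```text
clock: 12.08
ee_pos: [0.5445, -0.1664, 0.0779]
eef_rot: [0.535, 0.464, 0.533, -0.463]
wrist_force: [0.1, -0.6, -1.1]
gripper_width: 0.06
```

```bash
python3 - <<'E'
from h import *
p,d,c=snap("scene","s13");crop(p,280,200,440,380,4,"pics/s13c.png")
to(C(-66,60,60),8.1)
E
```

```text
clk 12.13 pos [ 0.5447 -0.1665  0.0782] yaw 8.06 F [-0.5  0.6 -0.9] w 60.0 -> xyz [4.2 0.5 0.2] spin -0.0
```

View pics/s13c.png

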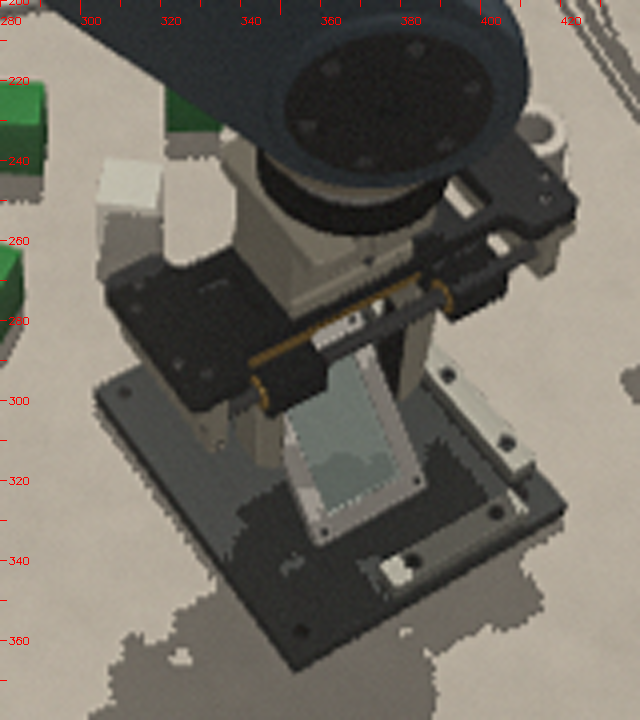

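>>> {"op": "servo_tool", "data": {
  "steps": [
    {"grip": 55,"x": 2,"y": 0,"z": 0,"spin": 0},
    {"grip": 55,"x": 4,"y": 0,"z": 0,"spin": 0},
    {"grip": 55,"x": 5.5,"y": 0,"z": 0,"spin": 0},
    {"grip": 55,"x": 7,"y": 0,"z": -1.5,"spin": 0},
    {"grip": 55,"x": 8.5,"y": 0,"z": -3,"spin": 0},
    {"grip": 55,"x": 10,"y": 0,"z": -4.5,"spin": 0},
    {"grip": 55,"x": 11.5,"y": 0,"z": -6,"spin": 0},
    {"grip": 55,"x": 13.2,"y": 0,"z": -7.3,"spin": 0},
    {"grip": 55,"x": 15,"y": 0,"z": -8.7,"spin": 0},
    {"grip": 55,"x": 15,"y": 0,"z": -8.7,"spin": 0}
  ],
  "grip_force": 10
}}

```text
clock: 12.97
ee_pos: [0.5433, -0.1575, 0.0628]
eef_rot: [0.535, 0.464, 0.533, -0.463]
wrist_force: [0.3, -0.1, -0.6]
gripper_width: 0.06
```

```bash
python3 - <<'E'
from h import *
p,d,c=snap("scene","s14");crop(p,280,200,440,380,4,"pics/s14c.png")
p,d,c=snap("wrist","w14")
X=cloud(c,d);l=cloc(X[200:345,225:400].reshape(-1,3));m=(l[:,2]>8)&(l[:,2]<100)&(l[:,0]>-93)&(l[:,0]<-40);k=l[m];m,n,s,N=plane(k/1000);print(m,n,s,N,np.degrees(np.arccos(n[2])));print(np.percentile(k,[1,50,99],axis=0).round(1))
to(C(-66,60,60),8.1)
E
```

```text
[-0.06657343  0.07575272  0.03660992] [ 0.00150923 -0.51295846  0.8584121 ] 0.0006889528416682132 11362 30.861241509679076
[[-92.4  39.6  15.1]
 [-66.4  80.9  39.5]
 [-40.6 104.1  52.2]]
clk 13.07 pos [ 0.5434 -0.1577  0.0631] yaw 8.07 F [ 0.2  1.1 -1.6] w 59.7 -> xyz [-10.9   0.6   9. ] spin -0.0
```

View pics/s14c.png

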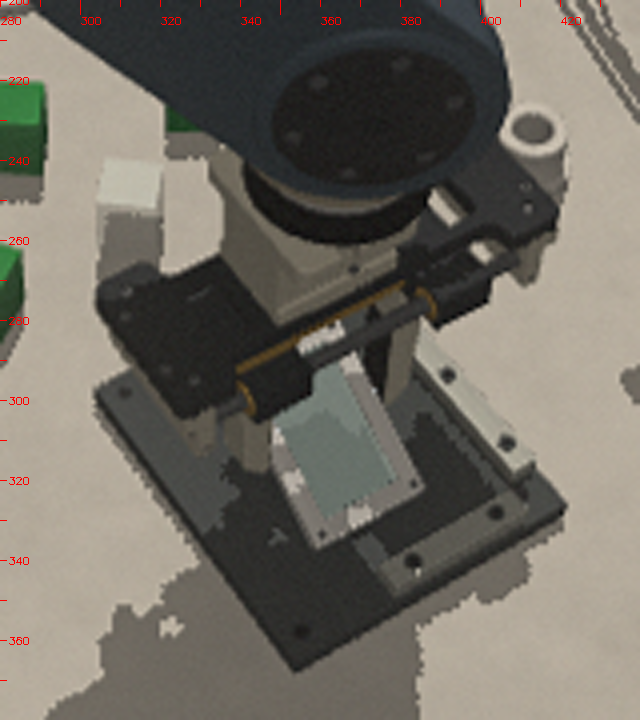

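>>> {"op": "servo_tool", "data": {
  "steps": [
    {"grip": 55,"x": 1.8,"y": 0,"z": -1.2,"spin": 0},
    {"grip": 55,"x": 3.7,"y": 0,"z": -2.3,"spin": 0},
    {"grip": 55,"x": 5.6,"y": 0,"z": -3.3,"spin": 0},
    {"grip": 55,"x": 7.6,"y": 0,"z": -4.3,"spin": 0},
    {"grip": 55,"x": 9.6,"y": 0,"z": -5.2,"spin": 0},
    {"grip": 55,"x": 11.7,"y": 0,"z": -6,"spin": 0},
    {"grip": 55,"x": 13.8,"y": 0,"z": -6.7,"spin": 0},
    {"grip": 55,"x": 15.9,"y": 0,"z": -7.2,"spin": 0},
    {"grip": 55,"x": 18,"y": 0,"z": -7.7,"spin": 0},
    {"grip": 55,"x": 20,"y": 0,"z": -8.2,"spin": 0},
    {"grip": 55,"x": 21.5,"y": 0,"z": -8.5,"spin": 0},
    {"grip": 55,"x": 21.5,"y": 0,"z": -8.5,"spin": 0}
  ],
  "grip_force": 8
}}

```text
clock: 14.07
ee_pos: [0.5421, -0.1493, 0.0412]
eef_rot: [0.534, 0.464, 0.533, -0.463]
wrist_force: [-0.1, 0.8, -0.3]
gripper_width: 0.0598
```

```bash
python3 - <<'E'
from h import *
p,d,c=snap("wrist","w15")
X=cloud(c,d);l=cloc(X[200:345,225:400].reshape(-1,3));m=(l[:,2]>6)&(l[:,2]<40)&(l[:,0]>-93)&(l[:,0]<-40);k=l[m];m,n,s,N=plane(k/1000);print(m,n,s,N,np.degrees(np.arccos(n[2])));print(np.percentile(k,[1,50,99],axis=0).round(1))
to(C(-66,60,60),8.1)
E
```

```text
[-0.0665315   0.08871414  0.0118367 ] [ 0.00108585 -0.09114895  0.99583668] 0.0007181896872655684 13565 5.230080698863995
[[-92.4  57.7   8.3]
 [-66.5  90.2  11.7]
 [-40.5 116.3  15.4]]
clk 14.12 pos [ 0.5421 -0.1493  0.0414] yaw 8.07 F [-0.1 -0.  -0.2] w 60.1 -> xyz [-32.6   0.7  17.6] spin -0.0
```

View pics/w15.png

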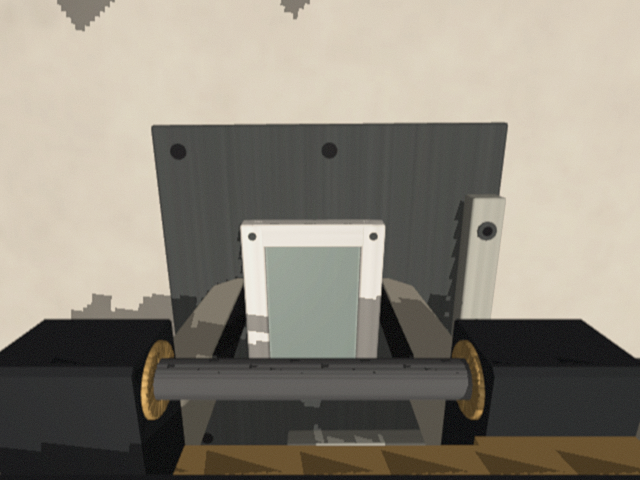

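>>> {"op": "servo_tool", "data": {
  "steps": [
    {"grip": 55,"x": 1,"y": 0,"z": 0,"spin": 0},
    {"grip": 55,"x": 2,"y": 0,"z": 0,"spin": 0},
    {"grip": 55,"x": 2,"y": 0,"z": 0,"spin": 0},
    {"grip": 55,"x": 2,"y": 0,"z": 0,"spin": 0}
  ],
  "grip_force": 4
}}

```text
clock: 14.45
ee_pos: [0.5421, -0.1493, 0.0394]
eef_rot: [0.534, 0.464, 0.533, -0.463]
wrist_force: [0.5, 0.6, -1.3]
gripper_width: 0.0604
```

```bash
python3 - <<'E'
from h import *
p,d,c=snap("wrist","w16")
X=cloud(c,d);l=cloc(X[200:345,225:400].reshape(-1,3));m=(l[:,2]>6)&(l[:,2]<40)&(l[:,0]>-93)&(l[:,0]<-40);k=l[m];m,n,s,N=plane(k/1000);print(m,n,s,N,np.degrees(np.arccos(n[2])));print(np.percentile(k,[1,50,99],axis=0).round(1))
to(C(-66,60,60),8.1)
E
```

```text
[-0.06649917  0.08878899  0.00953149] [ 4.10728358e-04 -5.58135836e-02  9.98441123e-01] 0.0007056192255899266 13525 3.199632152176163
[[-92.5  58.1   7. ]
 [-66.5  89.8   9.4]
 [-40.5 116.2  12.2]]
clk 14.5 pos [ 0.5421 -0.1493  0.0394] yaw 8.06 F [-0.4  0.3 -0.4] w 60.0 -> xyz [-34.6   0.7  17.6] spin -0.0
```

>>> {"op": "servo_tool", "data": {
  "steps": [
    {"grip": 60.5,"x": 0.3,"y": 0,"z": 0,"spin": 0},
    {"grip": 61,"x": 0.3,"y": 0,"z": 0,"spin": 0},
    {"grip": 62,"x": 0.3,"y": 0,"z": 0,"spin": 0},
    {"grip": 66,"x": 0.3,"y": 0,"z": 0,"spin": 0},
    {"grip": 72,"x": 0.3,"y": 0,"z": 0,"spin": 0},
    {"grip": 72,"x": 0.3,"y": 0,"z": 0,"spin": 0},
    {"grip": 72,"x": 0.3,"y": 0,"z": 0,"spin": 0},
    {"grip": 72,"x": -10,"y": 0,"z": 0,"spin": 0},
    {"grip": 72,"x": -40,"y": 0,"z": 0,"spin": 0},
    {"grip": 72,"x": -80,"y": 0,"z": 0,"spin": 0},
    {"grip": 72,"x": -110,"y": 0,"z": 0,"spin": 0},
    {"grip": 72,"x": -120,"y": 0,"z": 0,"spin": 0}
  ],
  "grip_force": 4
}}

```text
clock: 15.5
ee_pos: [0.543, -0.1497, 0.164]
eef_rot: [0.536, 0.464, 0.532, -0.463]
wrist_force: [-0.3, -0.4, -0.4]
gripper_width: 0.0722
```

```bash
python3 - <<'E'
from h import *
p,d,c=snap("wrist","w17");p2,d2,c2=snap("top","t17");crop(p2,240,180,440,300,4,"pics/t17c.png")
to(C(-66,60,60),8.1)
E
```

```text
clk 15.6 pos [ 0.5424 -0.1495  0.1612] yaw 8.06 F [-0.1  0.3  0.8] w 71.8 -> xyz [87.2  0.1 17.2] spin -0.0
```

View pics/w17.png

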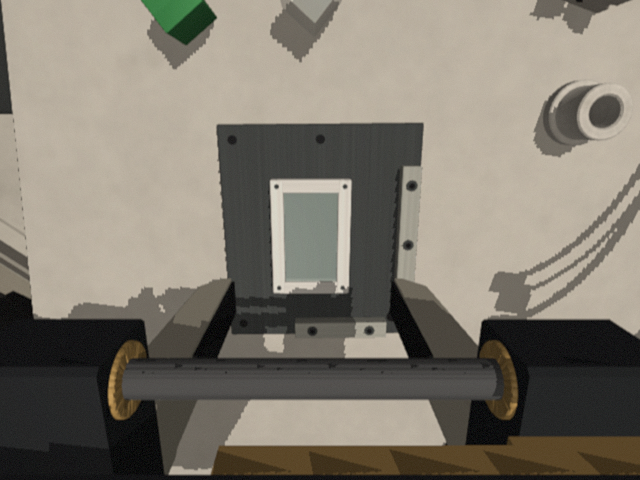

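View pics/t17c.png

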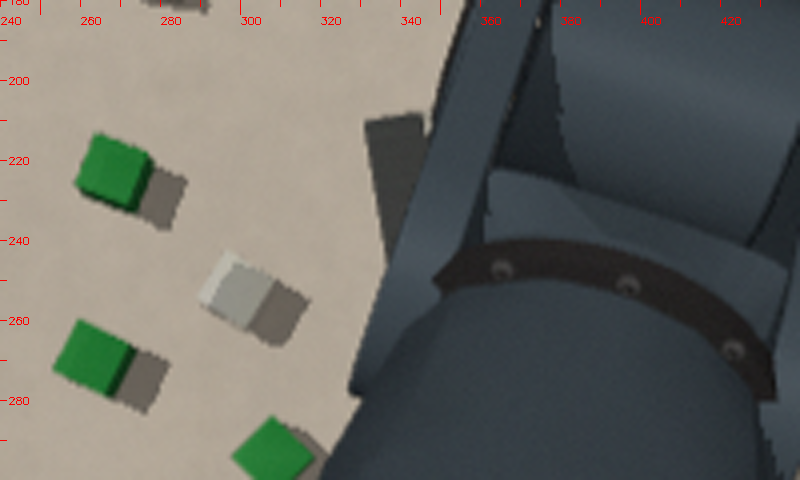

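>>> {"op": "servo_tool", "data": {
  "steps": [
    {"grip": 72,"x": -10,"y": 0,"z": -15,"spin": 0},
    {"grip": 72,"x": -20,"y": 0,"z": -45,"spin": 0},
    {"grip": 72,"x": -30,"y": -1,"z": -75,"spin": 0},
    {"grip": 72,"x": -39,"y": -2,"z": -105,"spin": 0},
    {"grip": 72,"x": -39,"y": -2,"z": -135,"spin": 0},
    {"grip": 72,"x": -39,"y": -2.5,"z": -152,"spin": 0},
    {"grip": 72,"x": -39,"y": -2.5,"z": -156,"spin": 0},
    {"grip": 72,"x": -39,"y": -2.5,"z": -156,"spin": 0},
    {"grip": 72,"x": -39,"y": -2.5,"z": -156,"spin": 0}
  ],
  "grip_force": 20
}}

```text
clock: 16.35
ee_pos: [0.5176, 0.0042, 0.1988]
eef_rot: [0.535, 0.464, 0.533, -0.463]
wrist_force: [-0.3, -1.1, 0.3]
gripper_width: 0.0722
```

```bash
python3 - <<'E'
from h import *
p,d,c=snap("wrist","w18");crop(p,220,120,420,320,3,"pics/w18c.png");to((.518,.005,.2),8.1)
p,d,c=load("wrist","w17")
for u,v in[(270.5,180.5),(350,180.5),(351.5,293),(273,294)]: print(cloc(onz(c,u,v,.022)[None])[0].round(1))
E
```

```text
clk 16.4 pos [0.5177 0.0038 0.199 ] yaw 8.03 F [ 0.6 -0.1 -0.3] w 72.0 -> xyz [-1.   0.4 -1.1] spin -0.1
[-95.2 115.3   8. ]
[-37.3 115.2   8. ]
[-33.9  26.1   8. ]
[-96.1  25.5   8. ]
```

View pics/w18.png

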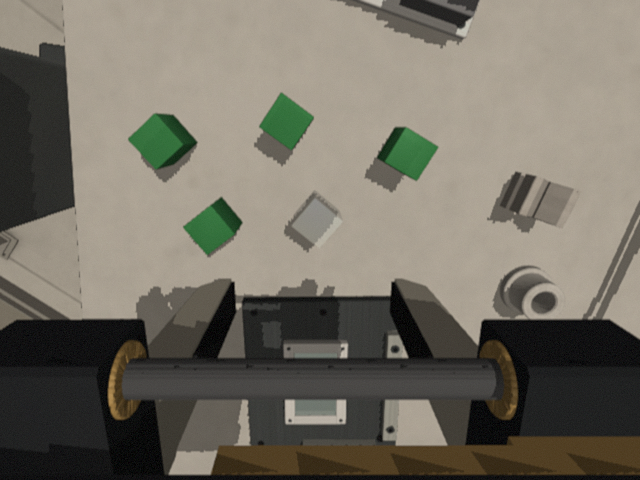

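View pics/w18c.png

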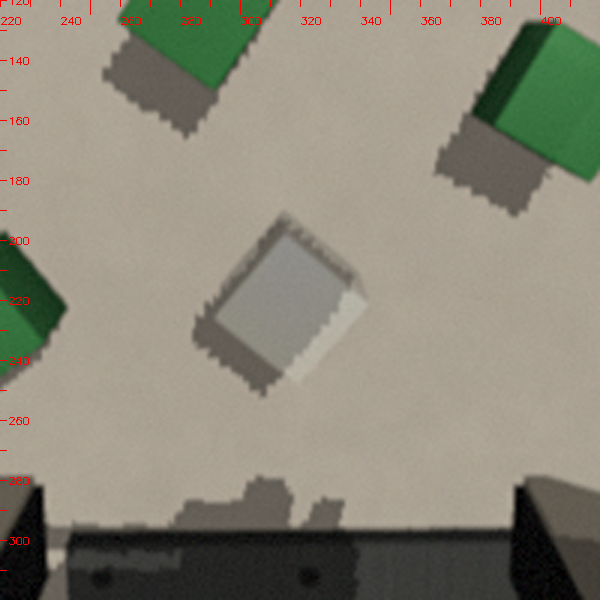

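```bash
python3 - <<'E'
from h import *
p,d,c=load("wrist","w18");P=cloud(c,d)[185:260,270:350].reshape(-1,3)
m=(P[:,2]>.034)&(P[:,2]<.048);k=P[m][:,:2];print(m.sum(),P[m][:,2].mean())
r=cv2.minAreaRect((k*1000).astype(np.float32));print(r,k.mean(0))
h=np.histogram(P[:,2],np.arange(-.01,.06,.005));print(h)
mm=(cloud(c,d)[...,2]>.034)&(cloud(c,d)[...,2]<.048);v,u=np.nonzero(mm[185:260,270:350]);print(cv2.boxPoints(cv2.minAreaRect(np.c_[u+270,v+185].astype(np.float32))))
P=cloud(cam("top"),np.load("pics/top0.npz")["d"])[235:270,285:320].reshape(-1,3);m=(P[:,2]>.034)&(P[:,2]<.048);k=P[m][:,:2]
print(cv2.minAreaRect((k*1000).astype(np.float32)),k.mean(0),m.sum())
E
```

```text
1435 0.04013141120567832
((521.1987915039062, 7.003517150878906), (30.26653289794922, 30.3422908782959), 58.08125686645508) [0.52103295 0.00788578]
(array([   0, 1457, 2806,   43,   48,   44,   57,   45,   53,  507,  919,
          0,    0]), array([-0.01 , -0.005,  0.   ,  0.005,  0.01 ,  0.015,  0.02 ,  0.025,
        0.03 ,  0.035,  0.04 ,  0.045,  0.05 ,  0.055]))
[[289.85245 224.37704]
 [314.27866 195.06558]
 [343.6885  219.57376]
 [319.2623  248.88522]]
((519.77392578125, 7.851739883422852), (30.182086944580078, 29.66881561279297), 58.458984375) [0.51970164 0.00770515] 220
```

>>> {"op": "servo_tool", "data": {
  "steps": [
    {"grip": 50,"x": 20,"y": 3.3,"z": -3.3,"spin": 7},
    {"grip": 50,"x": 40,"y": 3.3,"z": -3.3,"spin": 14},
    {"grip": 50,"x": 60,"y": 3.3,"z": -3.3,"spin": 21},
    {"grip": 50,"x": 70,"y": 3.3,"z": -3.3,"spin": 28},
    {"grip": 50,"x": 80,"y": 3.3,"z": -3.3,"spin": 35},
    {"grip": 50,"x": 85,"y": 3.3,"z": -3.3,"spin": 39.8},
    {"grip": 50,"x": 85,"y": 3.3,"z": -3.3,"spin": 39.8},
    {"grip": 50,"x": 85,"y": 3.3,"z": -3.3,"spin": 39.8}
  ],
  "grip_force": 50
}}

```text
clock: 17.07
ee_pos: [0.5207, 0.0066, 0.1136]
eef_rot: [0.345, 0.618, 0.344, -0.617]
wrist_force: [0.0, 0.1, -0.3]
gripper_width: 0.05
```

```bash
python3 - <<'E'
from h import *
p,d,c=snap("wrist","w19")
P=cloud(c,d);m=(P[...,2]>.034)&(P[...,2]<.048)&(np.hypot(P[...,0]-.5205,P[...,1]-.0075)<.03);k=P[m][:,:2];print(cv2.minAreaRect((k*1000).astype(np.float32)),m.sum())
to((.5205,.0075,.037),-31.7)
E
```

```text
((521.4935913085938, 7.194850921630859), (30.42864418029785, 29.784587860107422), 58.5183219909668) 2569
clk 17.12 pos [0.5209 0.0067 0.114 ] yaw -31.64 F [-0.  -0.2 -0.7] w 50.5 -> xyz [77.  -1.  -0.4] spin 0.1
```

View pics/w19.png

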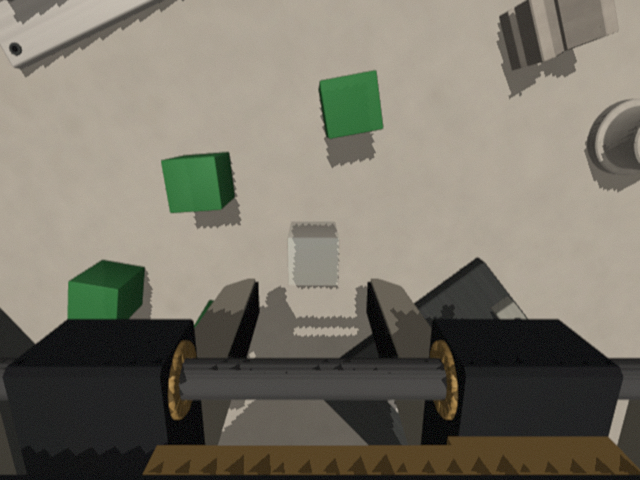

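>>> {"op": "servo_tool", "data": {
  "steps": [
    {"grip": 50,"x": 20,"y": 0,"z": 0,"spin": 0},
    {"grip": 50,"x": 40,"y": 0,"z": 0,"spin": 0},
    {"grip": 50,"x": 60,"y": 0,"z": 0,"spin": 0},
    {"grip": 50,"x": 72,"y": 0,"z": 0,"spin": 0},
    {"grip": 50,"x": 77,"y": 0,"z": 0,"spin": 0},
    {"grip": 50,"x": 77,"y": 0,"z": 0,"spin": 0},
    {"grip": 40,"x": 77,"y": 0,"z": 0,"spin": 0},
    {"grip": 34,"x": 77,"y": 0,"z": 0,"spin": 0},
    {"grip": 31,"x": 77,"y": 0,"z": 0,"spin": 0},
    {"grip": 28,"x": 77,"y": 0,"z": 0,"spin": 0},
    {"grip": 26,"x": 77,"y": 0,"z": 0,"spin": 0},
    {"grip": 26,"x": 77,"y": 0,"z": 0,"spin": 0}
  ],
  "grip_force": 20
}}

```text
clock: 18.12
ee_pos: [0.5215, 0.0066, 0.0378]
eef_rot: [0.346, 0.618, 0.344, -0.617]
wrist_force: [-2.2, -1.4, 6.3]
gripper_width: 0.0297
```

>>> {"op": "servo_tool", "data": {
  "steps": [
    {"grip": 26,"x": 0,"y": 0,"z": 0,"spin": 0},
    {"grip": 26,"x": -5,"y": 0,"z": 0,"spin": 0},
    {"grip": 26,"x": -15,"y": 0,"z": 0,"spin": 0},
    {"grip": 26,"x": -35,"y": 0,"z": 0,"spin": 0},
    {"grip": 26,"x": -55,"y": 0,"z": 0,"spin": -7},
    {"grip": 26,"x": -65,"y": 0,"z": 0,"spin": -14},
    {"grip": 26,"x": -65,"y": 0,"z": 0,"spin": -21},
    {"grip": 26,"x": -65,"y": 0,"z": 0,"spin": -28},
    {"grip": 26,"x": -65,"y": 0,"z": 0,"spin": -35},
    {"grip": 26,"x": -65,"y": 0,"z": 0,"spin": -39.8},
    {"grip": 26,"x": -65,"y": 0,"z": 0,"spin": -39.8},
    {"grip": 26,"x": -65,"y": 0,"z": 0,"spin": -39.8}
  ],
  "grip_force": 50
}}

```text
clock: 19.12
ee_pos: [0.5214, 0.0067, 0.1034]
eef_rot: [0.535, 0.464, 0.532, -0.463]
wrist_force: [-0.2, -0.3, -0.7]
gripper_width: 0.0296
```

```bash
python3 - <<'E'
from h import *
p,d,c=snap("wrist","w20");p2,d2,c2=snap("top","t20");p3,d3,c3=snap("scene","s20");crop(p3,280,150,440,370,3,"pics/s20c.png")
crop(p2,320,185,440,290,6,"pics/t20c.png")
to(C(-130,70,60),8.1)
E
```

```text
clk 19.27 pos [0.5213 0.0067 0.103 ] yaw 8.04 F [ 0.1  0.4 -0.8] w 29.6 -> xyz [ 29.1 -64.7 164.9] spin -0.1
```

View pics/s20c.png

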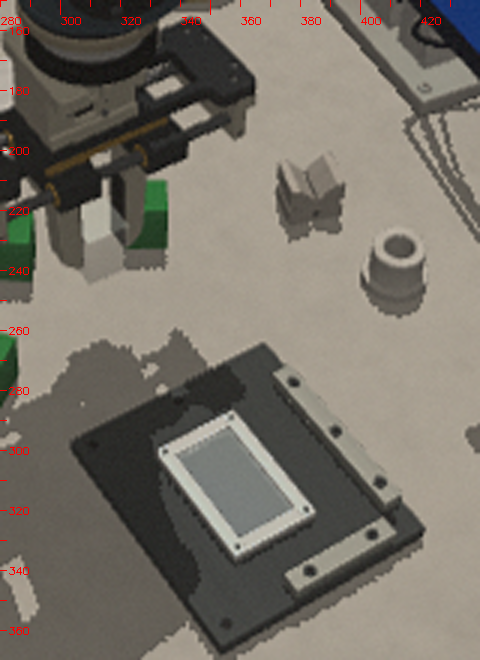

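View pics/t20c.png

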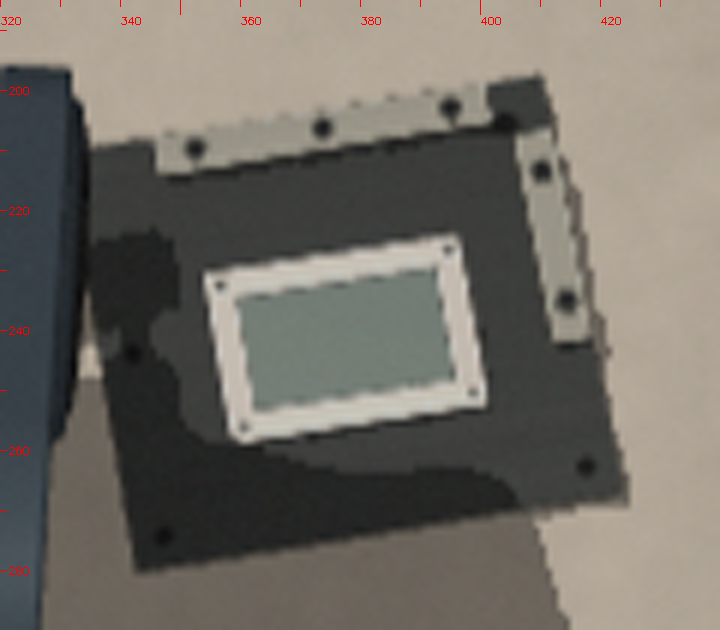

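View pics/w20.png

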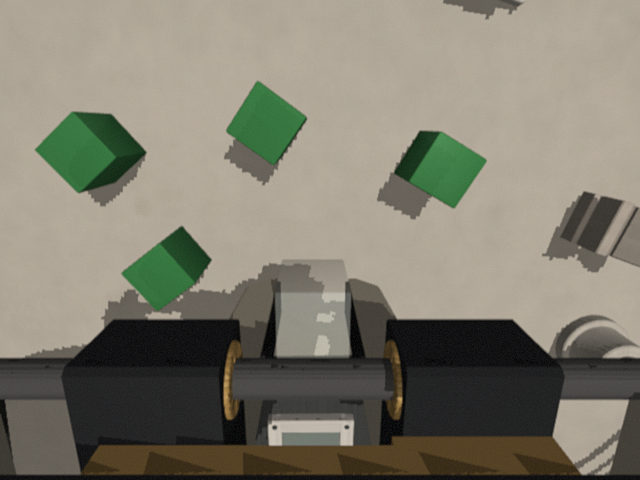

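```bash
python3 - <<'E'
from h import *
c=cam("top")
W=[onz(c,u,v,.022) for u,v in[(353.8,231),(395.3,223.8),(400.8,252.2),(360,258.7)]]
print(cloc(np.array(W)).round(1))
# plate local: (y along +left) corners: TL=(30,45) far-left, TR=(30,-45), BR=(-30,-45), BL=(-30,45)
th,t,r=fit2([(.03,.045),(.03,-.045),(-.03,-.045),(-.03,.045)],W);print(np.degrees(th),t,cloc(np.append(t,.022)[None]),r.tolist())
# rail faces: back rail inner top edge (z=.024): 
for u,v in[(346.5,214),(399,206.2)]: print("back",cloc(onz(c,u,v,.024)[None]).round(1))
for u,v in[(405.5,207.5),(411.7,241.5)]: print("side",cloc(onz(c,u,v,.024)[None]).round(1))
E
```

```text
[[-38.6 116.5   8. ]
 [-37.2  28.8   8. ]
 [-97.4  28.1   8. ]
 [-97.6 113.4   8. ]]
9.015630323780197 [ 0.5418655  -0.15524839] [[-67.70243467  71.70181958   8.        ]] [[0.1, 0.7], [0.4, -1.6], [0.7, -1.8], [-1.2, 2.7]]
back [[ -1.1 125.7  10. ]]
back [[-2.  14.9 10. ]]
side [[-6.9  2.  10. ]]
side [[-79.2   2.3  10. ]]
```

>>> {"op": "servo_tool", "data": {
  "steps": [
    {"grip": 26,"x": 0,"y": -7,"z": 18,"spin": 0},
    {"grip": 26,"x": 0,"y": -17,"z": 46,"spin": 0},
    {"grip": 26,"x": 0,"y": -29,"z": 76,"spin": 0},
    {"grip": 26,"x": 0,"y": -41,"z": 106,"spin": 0},
    {"grip": 26,"x": 0,"y": -51,"z": 134,"spin": 0},
    {"grip": 26,"x": 5,"y": -60,"z": 155,"spin": 0},
    {"grip": 26,"x": 10,"y": -63,"z": 164,"spin": 0},
    {"grip": 26,"x": 20,"y": -63,"z": 164,"spin": 0},
    {"grip": 26,"x": 30,"y": -63,"z": 164,"spin": 0},
    {"grip": 26,"x": 40,"y": -63,"z": 164,"spin": 0},
    {"grip": 26,"x": 40,"y": -63,"z": 164,"spin": 0},
    {"grip": 26,"x": 40,"y": -63,"z": 164,"spin": 0}
  ],
  "grip_force": 50
}}

```text
clock: 20.27
ee_pos: [0.4818, -0.1634, 0.0623]
eef_rot: [0.535, 0.464, 0.533, -0.463]
wrist_force: [0.2, 0.0, -0.7]
gripper_width: 0.0295
```

```bash
python3 - <<'E'
from h import *
p,d,c=snap("wrist","w21");p3,d3,c3=snap("scene","s21");crop(p3,280,200,440,370,4,"pics/s21c.png")
to(C(-112,71,40),8.1)
E
```

```text
clk 20.37 pos [ 0.4823 -0.164   0.0632] yaw 8.09 F [-1.   0.5 -1.1] w 29.7 -> xyz [ 9.3 15.9  0.4] spin -0.0
```

View pics/s21c.png

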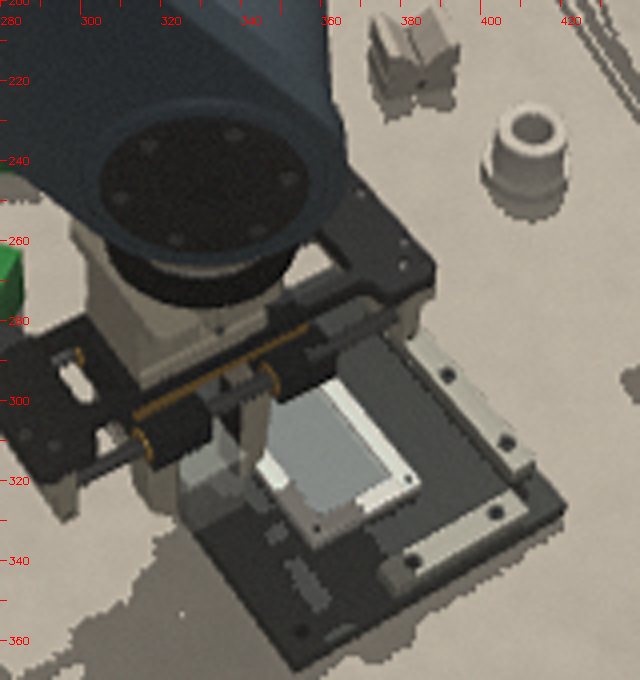

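View pics/w21.png

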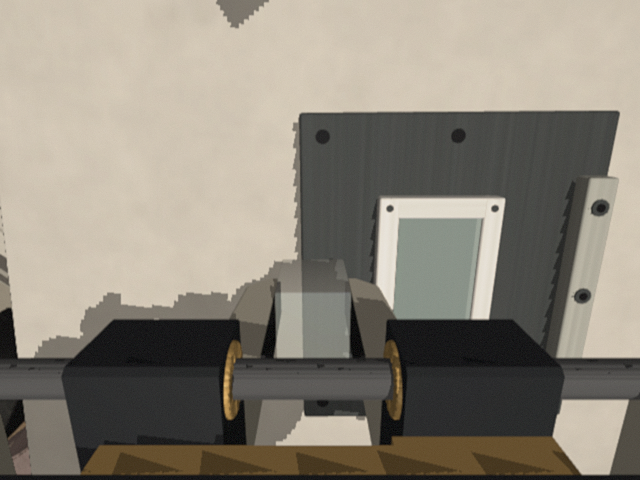

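>>> {"op": "servo_tool", "data": {
  "steps": [
    {"grip": 26,"x": 4,"y": 0,"z": 0,"spin": 0},
    {"grip": 26,"x": 8,"y": 0,"z": 0,"spin": 0},
    {"grip": 26,"x": 9.3,"y": 2,"z": 0,"spin": 0},
    {"grip": 26,"x": 9.3,"y": 5,"z": 0.4,"spin": 0},
    {"grip": 26,"x": 9.3,"y": 8,"z": 0.4,"spin": 0},
    {"grip": 26,"x": 9.3,"y": 10,"z": 0.4,"spin": 0},
    {"grip": 26,"x": 9.3,"y": 12,"z": 0.4,"spin": 0},
    {"grip": 26,"x": 9.3,"y": 14,"z": 0.4,"spin": 0},
    {"grip": 26,"x": 9.3,"y": 16,"z": 0.4,"spin": 0},
    {"grip": 26,"x": 9.3,"y": 18,"z": 0.4,"spin": 0},
    {"grip": 26,"x": 9.3,"y": 20,"z": 0.4,"spin": 0},
    {"grip": 26,"x": 9.3,"y": 22,"z": 0.4,"spin": 0}
  ],
  "grip_force": 50
}}

```text
clock: 21.37
ee_pos: [0.5043, -0.1613, 0.054]
eef_rot: [0.535, 0.464, 0.533, -0.463]
wrist_force: [-0.5, -0.2, -0.2]
gripper_width: 0.0297
```

```bash
python3 - <<'E'
from h import *
p,d,c=snap("wrist","w22");to(C(-76.5,71,40),8.1)
E
```

```text
clk 21.42 pos [ 0.5047 -0.1613  0.0541] yaw 8.09 F [ 0.3  0.7 -0.2] w 29.5 -> xyz [ 0.2 28.9 -0. ] spin -0.0
```

View pics/w22.png

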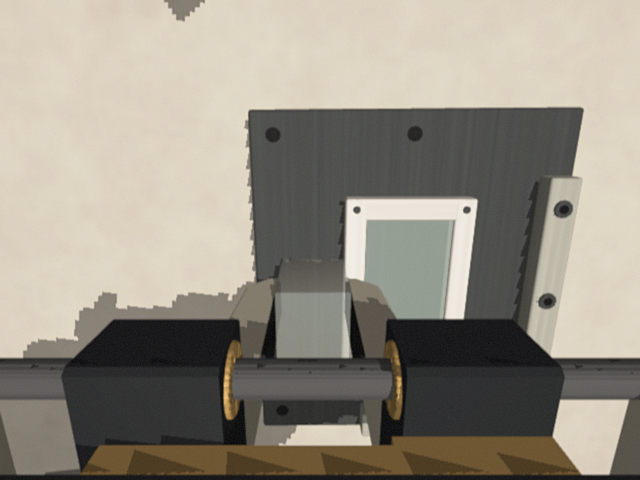

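>>> {"op": "servo_tool", "data": {
  "steps": [
    {"grip": 26,"x": 0,"y": 2,"z": 0,"spin": 0},
    {"grip": 26,"x": 0,"y": 4,"z": 0,"spin": 0},
    {"grip": 26,"x": 0,"y": 6,"z": 0,"spin": 0},
    {"grip": 26,"x": 0,"y": 8,"z": 0,"spin": 0},
    {"grip": 26,"x": 0,"y": 10,"z": 0,"spin": 0},
    {"grip": 26,"x": 0,"y": 12,"z": 0,"spin": 0},
    {"grip": 26,"x": 0,"y": 14,"z": 0,"spin": 0},
    {"grip": 26,"x": 0,"y": 16,"z": 0,"spin": 0},
    {"grip": 26,"x": 0,"y": 18,"z": 0,"spin": 0},
    {"grip": 26,"x": 0,"y": 20,"z": 0,"spin": 0},
    {"grip": 26,"x": 0,"y": 22,"z": 0,"spin": 0},
    {"grip": 26,"x": 0,"y": 22,"z": 0,"spin": 0}
  ],
  "grip_force": 50
}}

```text
clock: 22.42
ee_pos: [0.5269, -0.1582, 0.0542]
eef_rot: [0.536, 0.464, 0.532, -0.463]
wrist_force: [0.9, -0.9, -0.2]
gripper_width: 0.0296
```

```bash
python3 - <<'E'
from h import *
p,d,c=snap("wrist","w23");to(C(-76.5,71,40),8.1)
crop(p,240,90,580,330,2,"pics/w23c.png")
E
```

```text
clk 22.47 pos [ 0.5267 -0.1582  0.0542] yaw 8.09 F [ 0.2 -1.  -1. ] w 29.9 -> xyz [ 0.2  6.6 -0. ] spin -0.0
```

View pics/w23c.png

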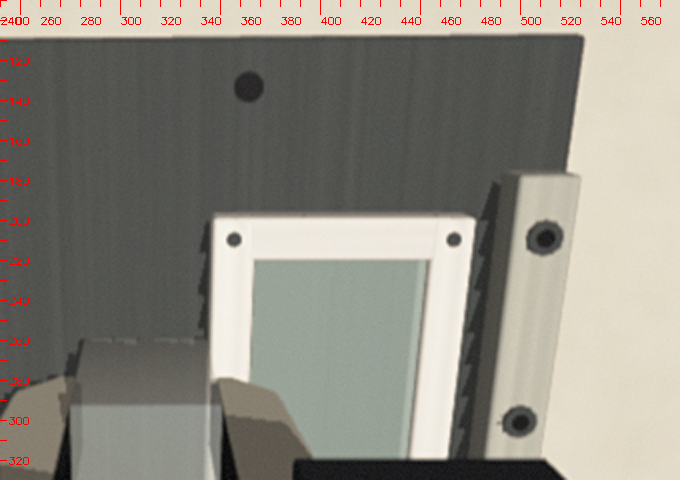

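>>> {"op": "servo_tool", "data": {
  "steps": [
    {"grip": 26,"x": 0,"y": 0.7,"z": 0,"spin": 0},
    {"grip": 26,"x": 0,"y": 1.4,"z": 0,"spin": 0},
    {"grip": 26,"x": 0,"y": 2,"z": 0,"spin": 0},
    {"grip": 26,"x": 0,"y": 2.5,"z": 0,"spin": 0},
    {"grip": 26,"x": 0,"y": 3,"z": 0,"spin": 0},
    {"grip": 26,"x": 0,"y": 3.5,"z": 0,"spin": 0},
    {"grip": 26,"x": 0,"y": 4,"z": 0,"spin": 0},
    {"grip": 26,"x": 0,"y": 4,"z": 0,"spin": 0}
  ],
  "grip_force": 50
}}

```text
clock: 23.13
ee_pos: [0.5307, -0.1576, 0.0542]
eef_rot: [0.536, 0.464, 0.532, -0.463]
wrist_force: [-1.1, -0.0, -0.9]
gripper_width: 0.0298
```

```bash
python3 - <<'E'
from h import *
p,d,c=snap("wrist","w24");to(C(-76.5,71,40),8.1)
crop(p,240,90,580,330,2,"pics/w24c.png")
E
```

```text
clk 23.18 pos [ 0.5307 -0.1576  0.0542] yaw 8.1 F [-0.6 -0.6 -0.3] w 30.0 -> xyz [ 0.2  2.6 -0.1] spin -0.0
```

View pics/w24c.png

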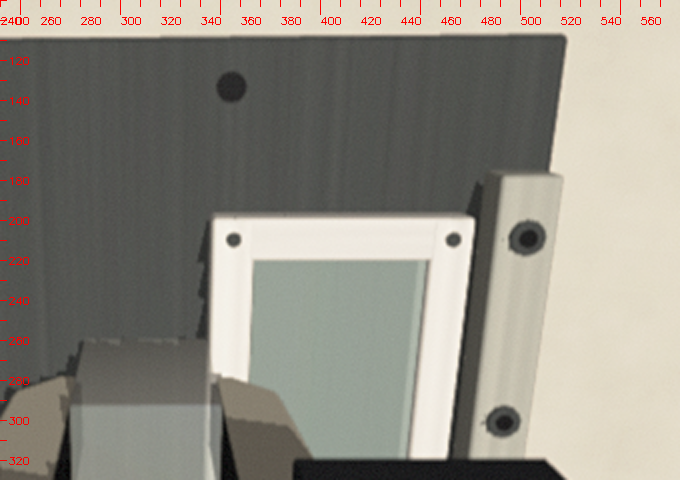

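>>> {"op": "servo_tool", "data": {
  "steps": [
    {"grip": 26,"x": 0,"y": 0.3,"z": 0,"spin": 0},
    {"grip": 26,"x": 0,"y": 0.6,"z": 0,"spin": 0},
    {"grip": 26,"x": 0,"y": 0.9,"z": 0,"spin": 0},
    {"grip": 26,"x": 0,"y": 1.2,"z": 0,"spin": 0},
    {"grip": 26,"x": 0,"y": 1.5,"z": 0,"spin": 0},
    {"grip": 26,"x": 0,"y": 1.5,"z": 0,"spin": 0}
  ]
}}

```text
clock: 23.68
ee_pos: [0.5323, -0.1574, 0.0542]
eef_rot: [0.536, 0.464, 0.532, -0.463]
wrist_force: [-1.2, 0.1, -1.7]
gripper_width: 0.03
```

>>> {"op": "servo_tool", "data": {
  "steps": [
    {"grip": 26,"x": 0,"y": 0.2,"z": 0,"spin": 0},
    {"grip": 26,"x": 0,"y": 0.4,"z": 0,"spin": 0},
    {"grip": 26,"x": 0,"y": 0.6,"z": 0,"spin": 0},
    {"grip": 26,"x": 0,"y": 0.6,"z": 0,"spin": 0}
  ]
}}

```text
clock: 24.02
ee_pos: [0.5329, -0.1573, 0.0542]
eef_rot: [0.536, 0.464, 0.532, -0.463]
wrist_force: [-1.2, 0.8, -1.6]
gripper_width: 0.0299
```

```bash
python3 - <<'E'
from h import *
p,d,c=snap("wrist","w25");to(C(-76.5,71,40),8.1)
crop(p,240,90,580,330,2,"pics/w25c.png")
E
```

```text
clk 24.07 pos [ 0.5329 -0.1573  0.0542] yaw 8.1 F [-0.4  0.1 -1. ] w 29.7 -> xyz [ 0.2  0.4 -0.1] spin -0.0
```

View pics/w25c.png

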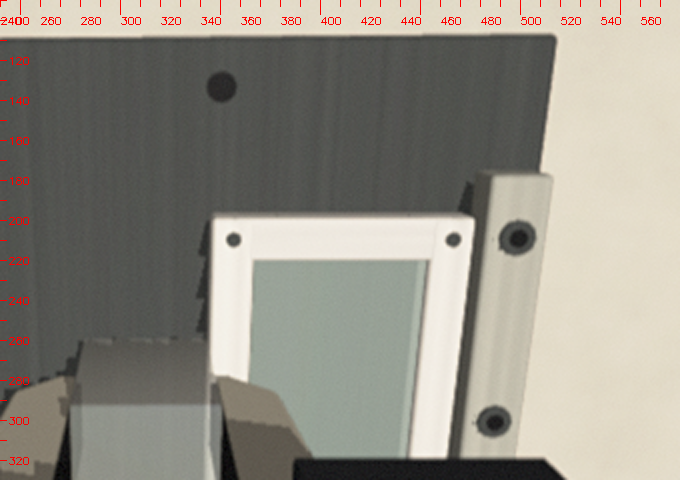

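>>> {"op": "servo_tool", "data": {
  "steps": [
    {"grip": 26,"x": 0,"y": 0.2,"z": 0,"spin": 0},
    {"grip": 26,"x": 0,"y": 0.4,"z": 0,"spin": 0},
    {"grip": 26,"x": 0,"y": 0.6,"z": 0,"spin": 0},
    {"grip": 26,"x": 0,"y": 0.6,"z": 0,"spin": 0}
  ]
}}

```text
clock: 24.4
ee_pos: [0.5336, -0.1572, 0.0542]
eef_rot: [0.536, 0.464, 0.532, -0.463]
wrist_force: [0.5, 0.8, -1.3]
gripper_width: 0.0296
```

>>> {"op": "servo_tool", "data": {
  "steps": [
    {"grip": 26,"x": 0,"y": 0.2,"z": 0,"spin": 0},
    {"grip": 26,"x": 0,"y": 0.4,"z": 0,"spin": 0},
    {"grip": 26,"x": 0,"y": 0.4,"z": 0,"spin": 0}
  ]
}}

```text
clock: 24.65
ee_pos: [0.534, -0.1572, 0.0542]
eef_rot: [0.536, 0.464, 0.532, -0.463]
wrist_force: [-0.6, -0.0, -0.2]
gripper_width: 0.0298
```

>>> {"op": "servo_tool", "data": {
  "steps": [
    {"grip": 26,"x": 0,"y": 0.2,"z": 0,"spin": 0},
    {"grip": 26,"x": 0,"y": 0.4,"z": 0,"spin": 0},
    {"grip": 26,"x": 0,"y": 0.4,"z": 0,"spin": 0}
  ]
}}

```text
clock: 24.9
ee_pos: [0.5343, -0.1571, 0.0542]
eef_rot: [0.536, 0.464, 0.532, -0.463]
wrist_force: [-0.8, -0.7, 0.0]
gripper_width: 0.0294
```

>>> {"op": "servo_tool", "data": {
  "steps": [
    {"grip": 26,"x": 0,"y": 0.2,"z": 0,"spin": 0},
    {"grip": 26,"x": 0,"y": 0.4,"z": 0,"spin": 0},
    {"grip": 26,"x": 0,"y": 0.4,"z": 0,"spin": 0}
  ]
}}

```text
clock: 25.15
ee_pos: [0.5346, -0.1571, 0.0542]
eef_rot: [0.536, 0.464, 0.532, -0.463]
wrist_force: [-1.8, -1.1, 0.3]
gripper_width: 0.0294
```

>>> {"op": "servo_tool", "data": {
  "steps": [
    {"grip": 26,"x": 0,"y": 0.2,"z": 0,"spin": 0},
    {"grip": 26,"x": 0,"y": 0.4,"z": 0,"spin": 0},
    {"grip": 26,"x": 0,"y": 0.4,"z": 0,"spin": 0}
  ]
}}

```text
clock: 25.4
ee_pos: [0.5347, -0.1571, 0.0541]
eef_rot: [0.535, 0.464, 0.533, -0.463]
wrist_force: [-3.8, -1.9, 0.8]
gripper_width: 0.0295
```

```bash
python3 - <<'E'
from h import *
p,d,c=snap("wrist","w26");to(C(-76.5,71,40),8.1)
crop(p,400,150,520,330,4,"pics/w26c.png")
E
```

```text
clk 25.45 pos [ 0.5347 -0.1571  0.0541] yaw 8.1 F [-5.3 -1.2  1.7] w 29.6 -> xyz [ 0.1 -1.4 -0.1] spin 0.0
```

View pics/w26c.png

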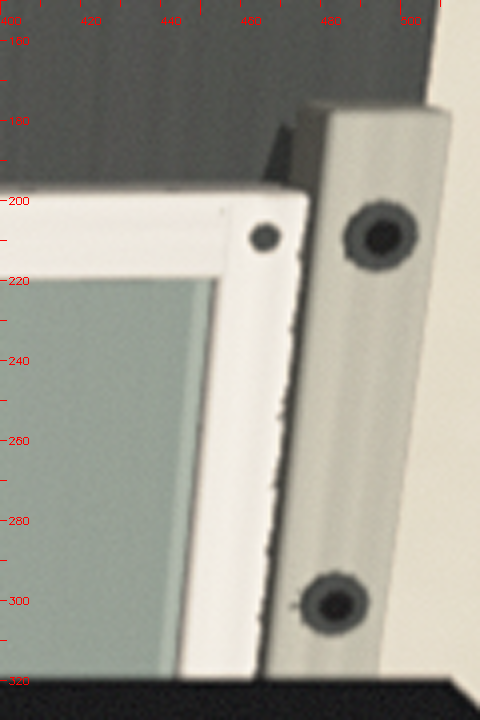

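>>> {"op": "servo_tool", "data": {
  "steps": [
    {"grip": 26,"x": 0,"y": 0.3,"z": 0,"spin": 0},
    {"grip": 26,"x": 0,"y": 0.45,"z": 0,"spin": 0},
    {"grip": 26,"x": 0,"y": 0.55,"z": 0,"spin": 0},
    {"grip": 26,"x": 0,"y": 0.55,"z": 0,"spin": 0},
    {"grip": 26,"x": 0,"y": 0.55,"z": 0,"spin": 0}
  ]
}}

```text
clock: 25.87
ee_pos: [0.5347, -0.157, 0.054]
eef_rot: [0.535, 0.463, 0.533, -0.463]
wrist_force: [-5.1, -2.3, 2.9]
gripper_width: 0.0299
```

```bash
python3 - <<'E'
from h import *
to(C(-76.5,71,40),8.1)
E
```

```text
clk 25.87 pos [ 0.5347 -0.157   0.054 ] yaw 8.11 F [-5.1 -2.3  2.9] w 29.9 -> xyz [ 0.  -1.5 -0. ] spin 0.0
```

>>> {"op": "servo_tool", "data": {
  "steps": [
    {"grip": 26,"x": 0,"y": 0.5,"z": 0,"spin": 0},
    {"grip": 26,"x": 0,"y": 0.8,"z": 0,"spin": 0},
    {"grip": 26,"x": 0,"y": 0.85,"z": 0,"spin": 0},
    {"grip": 26,"x": 0,"y": 0.85,"z": 0,"spin": 0},
    {"grip": 26,"x": 0,"y": 0.85,"z": 0,"spin": 0},
    {"grip": 26,"x": 0,"y": 0.85,"z": 0,"spin": 0}
  ]
}}

```text
clock: 26.37
ee_pos: [0.5348, -0.1569, 0.0538]
eef_rot: [0.535, 0.463, 0.534, -0.464]
wrist_force: [-7.1, -2.8, 2.2]
gripper_width: 0.0301
```

```bash
python3 - <<'E'
from h import *
to(C(-76.5,71,40),8.1)
p,d,c=snap("wrist","w27");crop(p,400,150,520,330,4,"pics/w27c.png")
E
```

```text
clk 26.37 pos [ 0.5348 -0.1569  0.0538] yaw 8.12 F [-7.1 -2.8  2.2] w 30.1 -> xyz [-0.2 -1.5  0.1] spin 0.0
```

View pics/w27c.png

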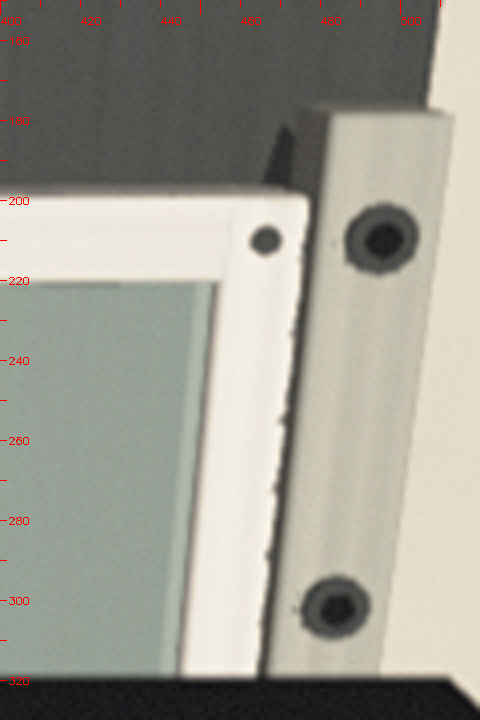

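>>> {"op": "servo_tool", "data": {
  "steps": [
    {"grip": 26,"x": 0,"y": -3,"z": 0,"spin": 0},
    {"grip": 26,"x": 0,"y": -10,"z": 0,"spin": 0},
    {"grip": 26,"x": 0,"y": -20,"z": 0,"spin": 0},
    {"grip": 26,"x": -10,"y": -20,"z": 0,"spin": 0},
    {"grip": 26,"x": -30,"y": -20,"z": -10,"spin": 0},
    {"grip": 26,"x": -45,"y": -15,"z": -30,"spin": 0},
    {"grip": 26,"x": -45,"y": 0,"z": -55,"spin": 0},
    {"grip": 26,"x": -45,"y": 20,"z": -71,"spin": 0},
    {"grip": 26,"x": -45,"y": 36,"z": -73,"spin": 0},
    {"grip": 26,"x": -45,"y": 42,"z": -73,"spin": 0},
    {"grip": 26,"x": -45,"y": 42,"z": -73,"spin": 0},
    {"grip": 26,"x": -45,"y": 42,"z": -73,"spin": 0}
  ]
}}

```text
clock: 27.42
ee_pos: [0.5656, -0.079, 0.0988]
eef_rot: [0.535, 0.463, 0.534, -0.464]
wrist_force: [-0.1, -0.8, 0.3]
gripper_width: 0.0296
```

```bash
python3 - <<'E'
from h import *
to(C(-33,142,40),8.1)
p,d,c=snap("wrist","w28");p,d,c=snap("top","t28");crop(p,320,185,440,290,6,"pics/t28c.png");p,d,c=snap("scene","s28");crop(p,280,200,440,370,4,"pics/s28c.png")
E
```

```text
clk 27.42 pos [ 0.5656 -0.079   0.0988] yaw 8.11 F [-0.1 -0.8  0.3] w 29.6 -> xyz [44.8  0.5  1.7] spin 0.0
```

View pics/t28c.png

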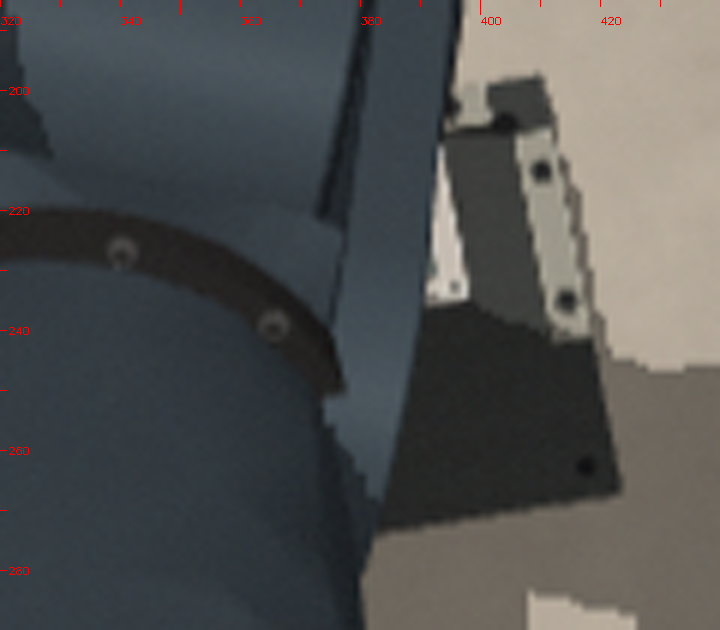

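View pics/s28c.png

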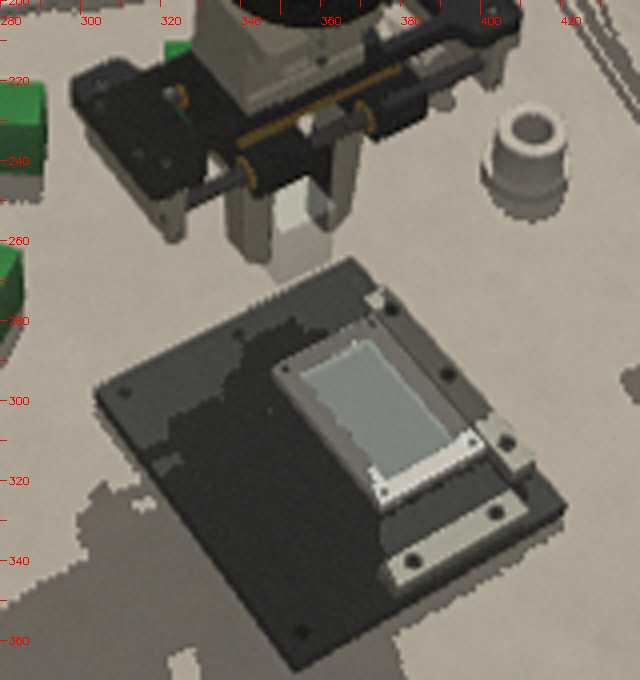

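View pics/w28.png

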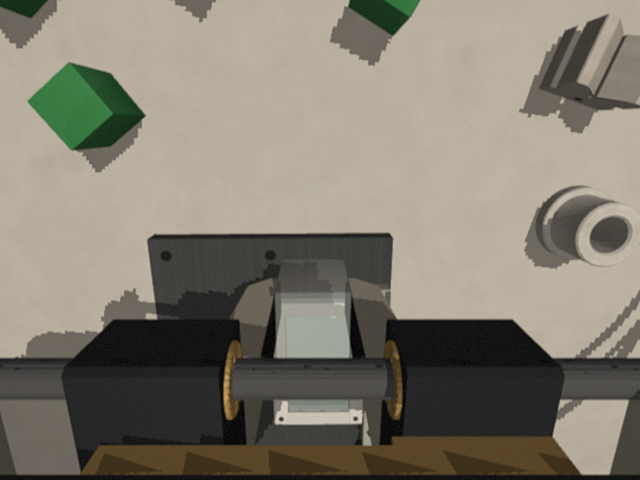

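```bash
python3 - <<'E'
from h import *
c=cam("top");print(cloc(onz(c,397.7,234.7,.022)[None]).round(1))
c=cam("scene")
for u,v in[(375.8,326.3),(401,310),(348.5,292.5),(372.5,279)]:print(cloc(onz(c,u,v,.022)[None]).round(1))
E
```

```text
[[-60.5  27.9   8. ]]
[[-58.8  24.5   8. ]]
[[ 0.8 28.5  8. ]]
[[-59.6 112.1   8. ]]
[[ -3.  114.2   8. ]]
```

>>> {"op": "servo_tool", "data": {
  "steps": [
    {"grip": 26,"x": 15,"y": 0.5,"z": 0,"spin": 0},
    {"grip": 26,"x": 30,"y": 0.5,"z": 0,"spin": 0},
    {"grip": 26,"x": 40,"y": 0.5,"z": 0,"spin": 0},
    {"grip": 26,"x": 44.8,"y": 0.5,"z": 0,"spin": 0},
    {"grip": 26,"x": 44.8,"y": 0.5,"z": 2,"spin": 0},
    {"grip": 26,"x": 44.8,"y": 0.5,"z": 5,"spin": 0},
    {"grip": 26,"x": 44.8,"y": 0.5,"z": 8,"spin": 0},
    {"grip": 26,"x": 44.8,"y": 0.5,"z": 10,"spin": 0},
    {"grip": 26,"x": 44.8,"y": 0.5,"z": 12,"spin": 0},
    {"grip": 26,"x": 44.8,"y": 0.5,"z": 14,"spin": 0},
    {"grip": 26,"x": 44.8,"y": 0.5,"z": 16,"spin": 0},
    {"grip": 26,"x": 44.8,"y": 0.5,"z": 16,"spin": 0}
  ]
}}

```text
clock: 28.57
ee_pos: [0.5681, -0.0954, 0.054]
eef_rot: [0.534, 0.463, 0.534, -0.464]
wrist_force: [-0.2, -0.8, -0.1]
gripper_width: 0.0295
```

```bash
python3 - <<'E'
from h import *
to(C(-33,107,40),8.1)
p,d,c=snap("wrist","w29");crop(p,180,200,460,480,2,"pics/w29c.png");p,d,c=snap("scene","s29");crop(p,300,220,440,370,5,"pics/s29c.png")
E
```

```text
clk 28.57 pos [ 0.5681 -0.0954  0.054 ] yaw 8.06 F [-0.2 -0.8 -0.1] w 29.5 -> xyz [ 0.1  0.3 20.3] spin -0.0
```

View pics/s29c.png

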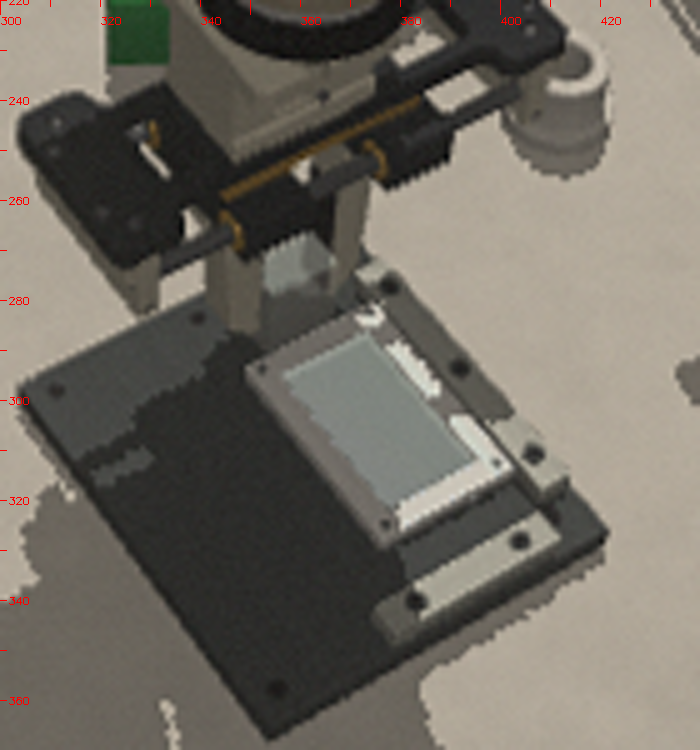

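>>> {"op": "servo_tool", "data": {
  "steps": [
    {"grip": 26,"x": 0,"y": 0,"z": 1.5,"spin": 0},
    {"grip": 26,"x": 0,"y": 0,"z": 3,"spin": 0},
    {"grip": 26,"x": 0,"y": 0,"z": 4.5,"spin": 0},
    {"grip": 26,"x": 0,"y": 0,"z": 6,"spin": 0},
    {"grip": 26,"x": 0,"y": 0,"z": 7.5,"spin": 0},
    {"grip": 26,"x": 0,"y": 0,"z": 9,"spin": 0},
    {"grip": 26,"x": 0,"y": 0,"z": 10.5,"spin": 0},
    {"grip": 26,"x": 0,"y": 0,"z": 12,"spin": 0},
    {"grip": 26,"x": 0,"y": 0,"z": 13.5,"spin": 0},
    {"grip": 26,"x": 0,"y": 0,"z": 15,"spin": 0},
    {"grip": 26,"x": 0,"y": 0,"z": 15,"spin": 0}
  ]
}}

```text
clock: 29.58
ee_pos: [0.5702, -0.1102, 0.054]
eef_rot: [0.534, 0.463, 0.533, -0.464]
wrist_force: [-1.5, -0.9, 0.0]
gripper_width: 0.0301
```

```bash
python3 - <<'E'
from h import *
to(C(-33,105,40),8.1)
p,d,c=snap("wrist","w30");p,d,c=snap("scene","s30");crop(p,330,250,440,370,6,"pics/s30c.png")
E
```

```text
clk 29.58 pos [ 0.5702 -0.1102  0.054 ] yaw 8.05 F [-1.5 -0.9  0. ] w 30.1 -> xyz [-0.   0.3  7.3] spin -0.0
```

View pics/s30c.png

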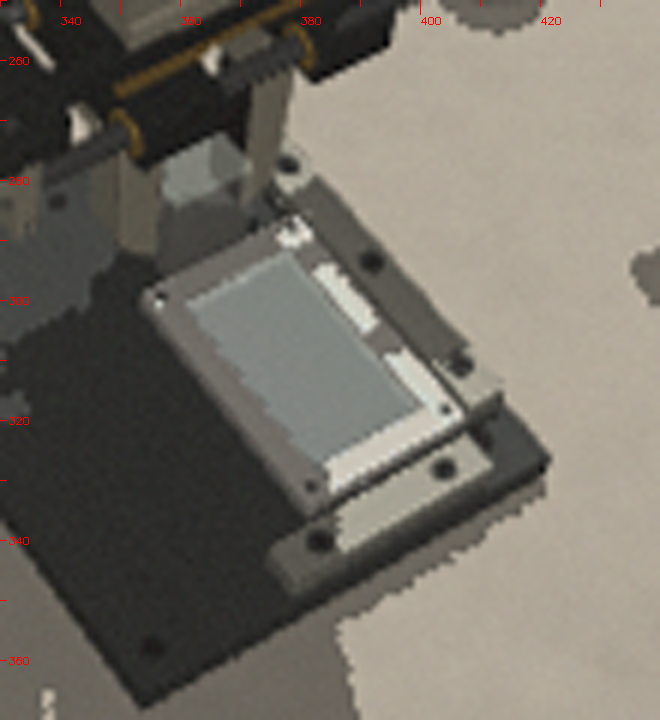

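>>> {"op": "servo_tool", "data": {
  "steps": [
    {"grip": 26,"x": 0,"y": 0,"z": 0.6,"spin": 0},
    {"grip": 26,"x": 0,"y": 0,"z": 1.2,"spin": 0},
    {"grip": 26,"x": 0,"y": 0,"z": 1.8,"spin": 0},
    {"grip": 26,"x": 0,"y": 0,"z": 2.2,"spin": 0},
    {"grip": 26,"x": 0,"y": 0,"z": 2.6,"spin": 0},
    {"grip": 26,"x": 0,"y": 0,"z": 3,"spin": 0},
    {"grip": 26,"x": 0,"y": 0,"z": 3,"spin": 0}
  ]
}}

```text
clock: 30.27
ee_pos: [0.5706, -0.1131, 0.054]
eef_rot: [0.534, 0.463, 0.533, -0.464]
wrist_force: [0.5, 0.0, -2.0]
gripper_width: 0.0292
```

>>> {"op": "servo_tool", "data": {
  "steps": [
    {"grip": 26,"x": 0,"y": 0,"z": 0.25,"spin": 0},
    {"grip": 26,"x": 0,"y": 0,"z": 0.5,"spin": 0},
    {"grip": 26,"x": 0,"y": 0,"z": 0.75,"spin": 0},
    {"grip": 26,"x": 0,"y": 0,"z": 1,"spin": 0},
    {"grip": 26,"x": 0,"y": 0,"z": 1,"spin": 0}
  ]
}}

```text
clock: 30.68
ee_pos: [0.5707, -0.1141, 0.054]
eef_rot: [0.534, 0.463, 0.533, -0.464]
wrist_force: [0.5, 0.2, -0.0]
gripper_width: 0.0297
```

>>> {"op": "servo_tool", "data": {
  "steps": [
    {"grip": 26,"x": 0,"y": 0,"z": 0.25,"spin": 0},
    {"grip": 26,"x": 0,"y": 0,"z": 0.5,"spin": 0},
    {"grip": 26,"x": 0,"y": 0,"z": 0.7,"spin": 0},
    {"grip": 26,"x": 0,"y": 0,"z": 0.7,"spin": 0}
  ]
}}

```text
clock: 31.02
ee_pos: [0.5708, -0.1149, 0.054]
eef_rot: [0.534, 0.463, 0.533, -0.464]
wrist_force: [-0.4, 0.7, -1.3]
gripper_width: 0.0297
```

```bash
python3 - <<'E'
from h import *
to(C(-33,105,40),8.1)
E
```

```text
clk 31.02 pos [ 0.5708 -0.1149  0.054 ] yaw 8.05 F [-0.4  0.7 -1.3] w 29.7 -> xyz [-0.   0.3  2.6] spin -0.0
```

>>> {"op": "servo_tool", "data": {
  "steps": [
    {"grip": 26,"x": 0,"y": 0,"z": 0.2,"spin": 0},
    {"grip": 26,"x": 0,"y": 0,"z": 0.4,"spin": 0},
    {"grip": 26,"x": 0,"y": 0,"z": 0.6,"spin": 0},
    {"grip": 26,"x": 0,"y": 0,"z": 0.6,"spin": 0}
  ]
}}

```text
clock: 31.35
ee_pos: [0.5709, -0.1155, 0.054]
eef_rot: [0.534, 0.463, 0.534, -0.464]
wrist_force: [-0.2, -0.4, -1.2]
gripper_width: 0.0299
```

>>> {"op": "servo_tool", "data": {
  "steps": [
    {"grip": 26,"x": 0,"y": 0,"z": 0.2,"spin": 0},
    {"grip": 26,"x": 0,"y": 0,"z": 0.4,"spin": 0},
    {"grip": 26,"x": 0,"y": 0,"z": 0.5,"spin": 0},
    {"grip": 26,"x": 0,"y": 0,"z": 0.5,"spin": 0}
  ]
}}

```text
clock: 31.68
ee_pos: [0.5709, -0.1156, 0.054]
eef_rot: [0.534, 0.463, 0.534, -0.464]
wrist_force: [-0.6, 4.7, 1.3]
gripper_width: 0.0294
```

>>> {"op": "servo_tool", "data": {
  "steps": [
    {"grip": 26,"x": 0,"y": 0,"z": 0.2,"spin": 0},
    {"grip": 26,"x": 0,"y": 0,"z": 0.4,"spin": 0},
    {"grip": 26,"x": 0,"y": 0,"z": 0.5,"spin": 0},
    {"grip": 26,"x": 0,"y": 0,"z": 0.5,"spin": 0}
  ]
}}

```text
clock: 32.02
ee_pos: [0.5708, -0.1158, 0.054]
eef_rot: [0.534, 0.463, 0.534, -0.464]
wrist_force: [-0.7, 6.7, 2.3]
gripper_width: 0.0297
```

>>> {"op": "servo_tool", "data": {
  "steps": [
    {"grip": 26,"x": 0,"y": 0,"z": 0.2,"spin": 0},
    {"grip": 26,"x": 0,"y": 0,"z": 0.4,"spin": 0},
    {"grip": 26,"x": 0,"y": 0,"z": 0.5,"spin": 0},
    {"grip": 26,"x": 0,"y": 0,"z": 0.5,"spin": 0}
  ]
}}

```text
clock: 32.35
ee_pos: [0.5708, -0.1158, 0.054]
eef_rot: [0.533, 0.463, 0.534, -0.464]
wrist_force: [-2.3, 6.6, 3.8]
gripper_width: 0.0297
```

>>> {"op": "servo_tool", "data": {
  "steps": [
    {"grip": 26,"x": 0,"y": 0,"z": 0.4,"spin": 0},
    {"grip": 26,"x": 0,"y": 0,"z": 0.65,"spin": 0},
    {"grip": 26,"x": 0,"y": 0,"z": 0.65,"spin": 0},
    {"grip": 26,"x": 0,"y": 0,"z": 0.65,"spin": 0},
    {"grip": 26,"x": 0,"y": 0,"z": 0.65,"spin": 0}
  ]
}}

```text
clock: 32.77
ee_pos: [0.5707, -0.1159, 0.054]
eef_rot: [0.533, 0.464, 0.535, -0.464]
wrist_force: [-1.3, 8.0, 3.3]
gripper_width: 0.0297
```

```bash
python3 - <<'E'
from h import *
to(C(-33,105,40),8.1)
p,d,c=snap("scene","s31");crop(p,330,250,440,370,6,"pics/s31c.png")
E
```

```text
clk 32.77 pos [ 0.5707 -0.1159  0.054 ] yaw 8.04 F [-1.3  8.   3.3] w 29.7 -> xyz [0.  0.6 1.6] spin -0.1
```

View pics/s31c.png

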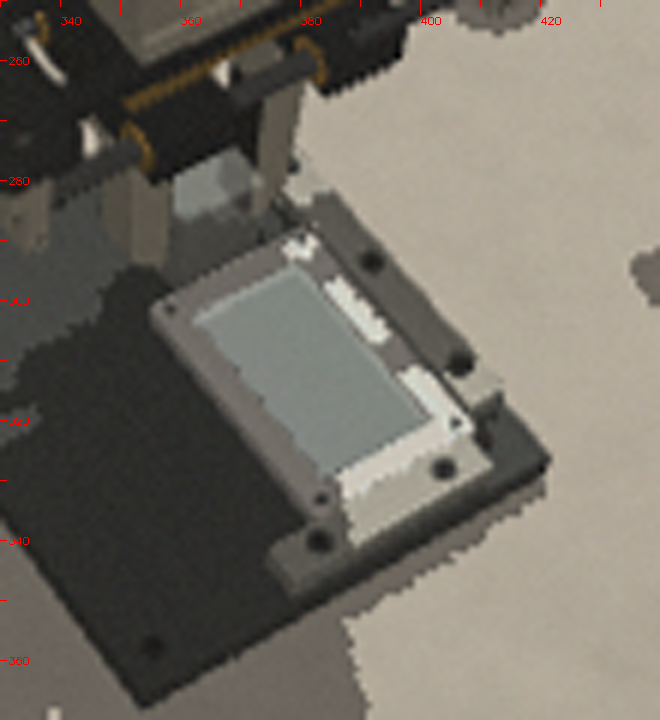

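>>> {"op": "servo_tool", "data": {
  "steps": [
    {"grip": 26,"x": 0,"y": 0,"z": -2,"spin": 0},
    {"grip": 26,"x": 0,"y": 0,"z": -8,"spin": 0},
    {"grip": 26,"x": 0,"y": 0,"z": -18,"spin": 0},
    {"grip": 26,"x": -10,"y": 0,"z": -30,"spin": 0},
    {"grip": 26,"x": -30,"y": -4,"z": -55,"spin": 0},
    {"grip": 26,"x": -45,"y": -12,"z": -85,"spin": 0},
    {"grip": 26,"x": -45,"y": -24,"z": -110,"spin": 0},
    {"grip": 26,"x": -45,"y": -32,"z": -128,"spin": 0},
    {"grip": 26,"x": -45,"y": -32,"z": -128,"spin": 0},
    {"grip": 26,"x": -45,"y": -32,"z": -128,"spin": 0},
    {"grip": 26,"x": -45,"y": -32,"z": -128,"spin": 0}
  ]
}}

```text
clock: 33.73
ee_pos: [0.5217, 0.0064, 0.0998]
eef_rot: [0.534, 0.464, 0.534, -0.464]
wrist_force: [0.3, 0.2, -1.0]
gripper_width: 0.0296
```

```bash
python3 - <<'E'
from h import *
to((.521,.0067,.039),8.1)
p,d,c=snap("wrist","w32");p,d,c=snap("top","t32");crop(p,320,185,440,290,6,"pics/t32c.png");p,d,c=snap("scene","s32")
E
```

```text
clk 33.73 pos [0.5217 0.0064 0.0998] yaw 8.07 F [ 0.3  0.2 -1. ] w 29.6 -> xyz [60.8 -0.6 -0.4] spin -0.0
```

View pics/t32c.png

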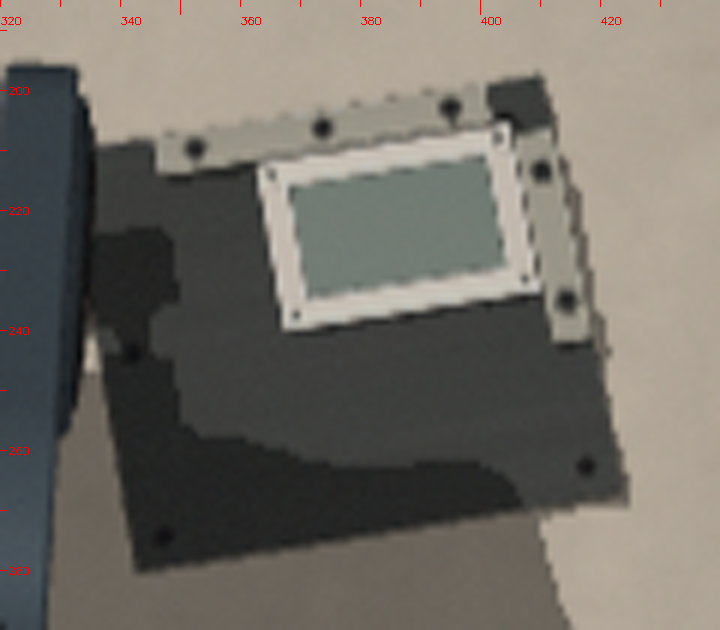

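View pics/s32.png

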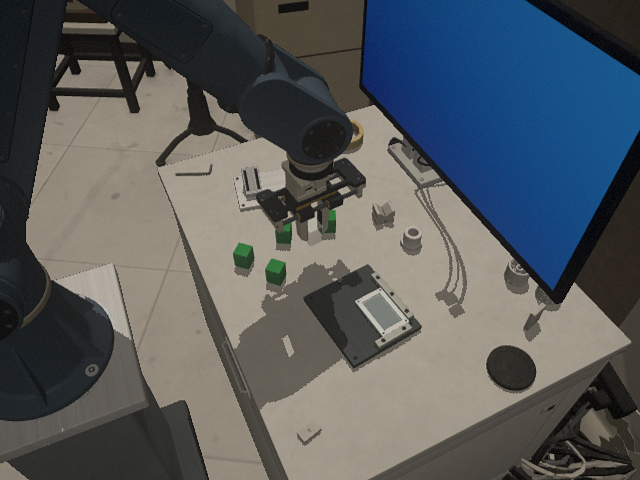

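View pics/w32.png

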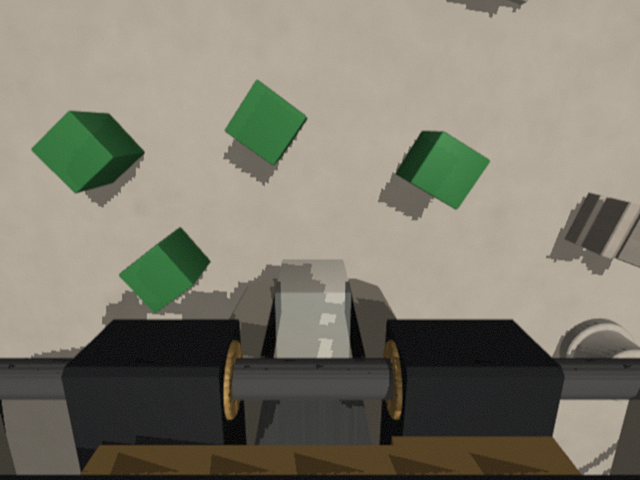

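```bash
python3 - <<'E'
from h import *
c=cam("top")
px=[(363,212.3),(405,205.4),(410,233.3),(367.3,240)]
W=[onz(c,u,v,.022) for u,v in px];print(cloc(np.array(W)).round(1))
th,t,r=fit2([(.03,.045),(.03,-.045),(-.03,-.045),(-.03,.045)],W);print(np.degrees(th),cloc(np.append(t,.022)[None]),r.tolist())
E
```

```text
[[ -2.6  91.    8. ]
 [ -2.    1.9   8. ]
 [-61.6   2.3   8. ]
 [-61.6  92.    8. ]]
8.027363367677918 [[-31.95117452  46.7843022    8.        ]] [[0.6, 0.9], [-0.0, -0.1], [-0.3, -0.5], [-0.3, -0.2]]
```

>>> {"op": "servo_tool", "data": {
  "steps": [
    {"grip": 26,"x": 20,"y": -0.6,"z": -0.4,"spin": 0},
    {"grip": 26,"x": 40,"y": -0.6,"z": -0.4,"spin": 0},
    {"grip": 26,"x": 52,"y": -0.6,"z": -0.4,"spin": 0},
    {"grip": 26,"x": 58,"y": -0.6,"z": -0.4,"spin": 0},
    {"grip": 26,"x": 60,"y": -0.6,"z": -0.4,"spin": 0},
    {"grip": 26,"x": 61,"y": -0.6,"z": -0.4,"spin": 0},
    {"grip": 26,"x": 61.5,"y": -0.6,"z": -0.4,"spin": 0},
    {"grip": 26,"x": 61.5,"y": -0.6,"z": -0.4,"spin": 0}
  ]
}}

```text
clock: 34.55
ee_pos: [0.5213, 0.0061, 0.0384]
eef_rot: [0.533, 0.464, 0.534, -0.464]
wrist_force: [-0.1, 0.2, -1.4]
gripper_width: 0.0298
```

>>> {"op": "servo_tool", "data": {
  "steps": [
    {"grip": 26,"x": 0.3,"y": 0,"z": 0,"spin": 0},
    {"grip": 26,"x": 0.5,"y": 0,"z": 0,"spin": 0},
    {"grip": 26,"x": 0.5,"y": 0,"z": 0,"spin": 0}
  ]
}}

```text
clock: 34.8
ee_pos: [0.5215, 0.0061, 0.0382]
eef_rot: [0.534, 0.464, 0.534, -0.464]
wrist_force: [0.4, 0.6, 0.1]
gripper_width: 0.0295
```

>>> {"op": "servo_tool", "data": {
  "steps": [
    {"grip": 26,"x": 0.3,"y": 0,"z": 0,"spin": 0},
    {"grip": 26,"x": 0.5,"y": 0,"z": 0,"spin": 0},
    {"grip": 26,"x": 0.5,"y": 0,"z": 0,"spin": 0}
  ]
}}

```text
clock: 35.05
ee_pos: [0.5215, 0.0061, 0.0378]
eef_rot: [0.534, 0.464, 0.534, -0.464]
wrist_force: [-0.6, 0.1, 0.8]
gripper_width: 0.0294
```

>>> {"op": "servo_tool", "data": {
  "steps": [
    {"grip": 26,"x": 0.4,"y": 0,"z": 0,"spin": 0},
    {"grip": 26,"x": 0.4,"y": 0,"z": 0,"spin": 0},
    {"grip": 29,"x": 0.4,"y": 0,"z": 0,"spin": 0},
    {"grip": 31,"x": 0.4,"y": 0,"z": 0,"spin": 0},
    {"grip": 34,"x": 0,"y": 0,"z": 0,"spin": 0},
    {"grip": 42,"x": 0,"y": 0,"z": 0,"spin": 0},
    {"grip": 50,"x": 0,"y": 0,"z": 0,"spin": 0},
    {"grip": 50,"x": 0,"y": 0,"z": 0,"spin": 0},
    {"grip": 50,"x": -20,"y": 0,"z": 0,"spin": 0},
    {"grip": 50,"x": -50,"y": 0,"z": 0,"spin": 0},
    {"grip": 50,"x": -85,"y": 0,"z": 0,"spin": 0},
    {"grip": 50,"x": -110,"y": 0,"z": 0,"spin": 0}
  ],
  "grip_force": 20
}}

```text
clock: 36.05
ee_pos: [0.5218, 0.006, 0.1501]
eef_rot: [0.534, 0.464, 0.533, -0.463]
wrist_force: [0.5, 0.5, -0.4]
gripper_width: 0.05
```

>>> {"op": "servo_tool", "data": {
  "steps": [
    {"grip": 50,"x": -30,"y": 0,"z": -10,"spin": 0},
    {"grip": 50,"x": -50,"y": 0,"z": -40,"spin": 0},
    {"grip": 50,"x": -60,"y": 0,"z": -70,"spin": 0},
    {"grip": 50,"x": -60,"y": 0,"z": -90,"spin": 0},
    {"grip": 50,"x": -60,"y": 0,"z": -90,"spin": 0},
    {"grip": 50,"x": -60,"y": 0,"z": -90,"spin": 0}
  ]
}}

```text
clock: 36.55
ee_pos: [0.509, 0.0956, 0.2101]
eef_rot: [0.534, 0.464, 0.534, -0.463]
wrist_force: [0.7, -0.2, 0.3]
gripper_width: 0.0498
```

```bash
python3 - <<'E'
from h import *
p,d,c=snap("wrist","w33");p2,d2,c2=snap("top","t33");p,d,c3=snap("scene","s33");st=robot.read_state();print(st["clock"],st["ee_pos"],st["joint_velocities"].round(3))
p,dw,c=load("wrist","w33")
P=cloud(c,dw);m=(P[...,2]>.03)&(P[...,2]<.05)&(np.hypot(P[...,0]-.521,P[...,1]-.0065)<.03);k=P[m];print("block top",k.mean(0),cv2.minAreaRect((k[:,:2]*1000).astype(np.float32)),plane(k)[1],m.sum())
crop(p2,270,185,440,290,4,"pics/t33c.png")
E
```

```text
36.7 [0.5091862  0.09425661 0.20976591] [-0.005  0.001 -0.002  0.003  0.002  0.004]
block top [0.5213018  0.00872479 0.03956096] ((521.3666381835938, 6.655887603759766), (29.458946228027344, 31.656400680541992), 7.904632568359375) [4.12695811e-04 6.81655360e-03 9.99976682e-01] 1175
```

View pics/w33.png

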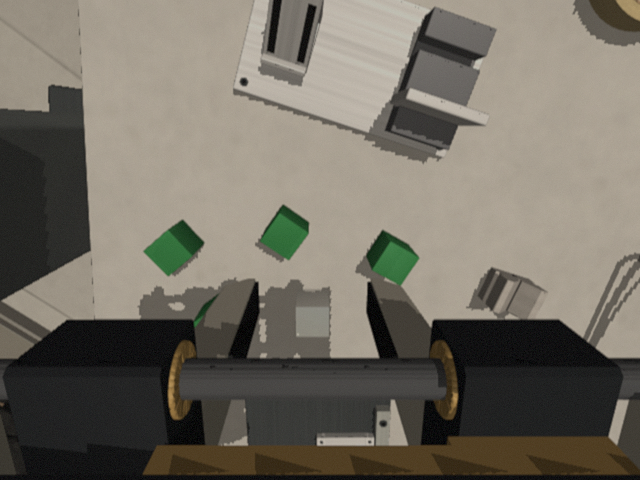

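View pics/t33c.png

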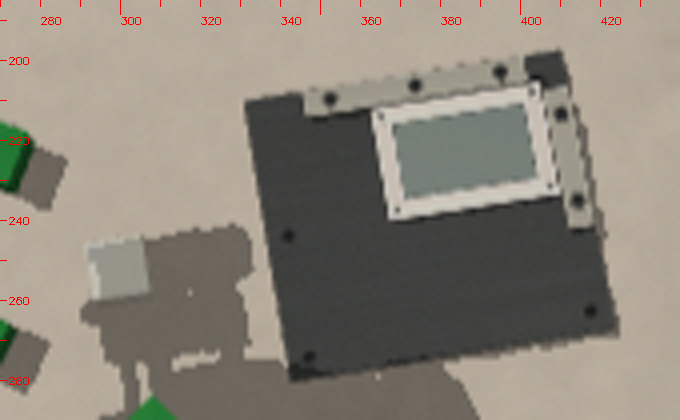

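View pics/s33.png

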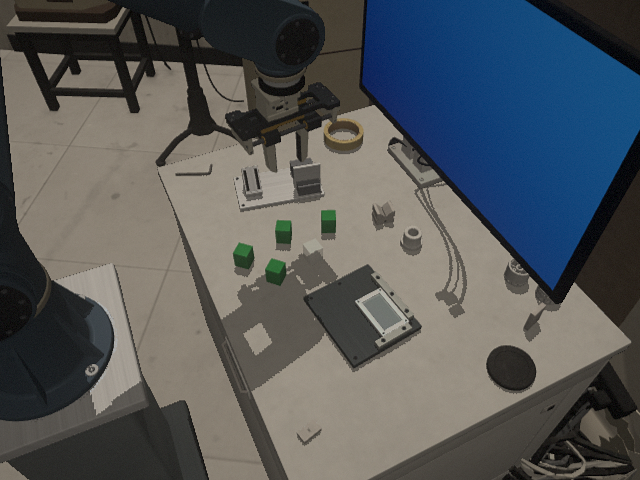

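```bash
python3 -c "
from bench import robot
print(robot.close_job())"
```

```text
the job is handed in; nothing more can be done
None
```

The tall plate is loaded and sits against both rails, and I handed the job in at about 36.7 s of the 72 s. The interface gives no verdict.

**What I did**
- **Picking up:** I took the plate out of its slot by the upper part of its sides, not by its top edge as described. There was room for this, and it let the plate tilt in the grip.
- **Leaning and laying:** I leaned it on the sloping rest (measured at 45°) and let go. I then took it again by its sides and laid it on the fixture, pivoting on its lower edge. It was tilted about 3° when released and has since lain flat.
- **Nudging:** With the acrylic block I pressed the long edge to the back rail at about 7.6 N, then the short edge to the side rail at about 8 N. The highest wrist reading I took was about 8 N sideways, but I sampled force only between moves, so a brief peak would not show.

**Last checks**
- **Plate:** From the top camera the plate's turn is 8.03° against 8.09° for the fixture. Both edges agree with the rail faces to within about 1 mm, which is as fine as this measurement goes.
- **Block:** It stands upright near where it began, turned to the fixture's angle. Its top is at 39.6 mm, tilted under 0.01 rad.
- **Other parts:** The short plate, V-block, sleeve and green blocks look unmoved in the last pictures, judged by eye.
- **Arm:** It stopped clear above the stand, touching nothing, and was at rest.

**One disagreement:** The cameras put the rail faces up to 2 mm away from where my fit of the base placed them. I therefore seated the plate by contact force, not by position.

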